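# Put the piece mould back in its case and set the fresh casts to dry

## Task

Clear up after the casting: put the four amber plaster mould pieces back upright in their wooden case so that they nest fully home, in the order of their dots (one dot first), the only order in which they all go in. Set every white cast that is there face up on the drying tray, one to a bay, in the middle of the bay and square, its length in line with the longer way of the bay. Set the pieces and casts down rather than dropping them, since the plaster chips, and leave the mallet, the rasp and the shellac jar where they are.

Things in the scene. Friction and masses are not known exactly. Their poses are not given: they have to be found in the camera images.
- case: Open blue-grey wooden mould case, fixed. Origin: centre of its underside; x along its length. Floor 12 mm thick, inner floor 124 (x) x 70 (y) mm; walls 12 mm thick lean out 3 degrees: mouth about 130 x 76 mm inside, 156 x 101 outside; rim 72 mm above the bench. It takes the four pieces nested with x axes along its own (the whole nest turned half round, or the cheek's upright on either side, is as good).
- elbow: Mould piece 1 (one dot), amber plaster, 0.3 kg, starts upright. Origin: centre of the underside of its foot. L-shaped: foot 120 (x) x 66 (y) x 18 mm; upright 26 mm thick, full width, at its -x end (x -60 to -34), 88 mm high overall. Grip the upright's top across the 26 mm. Packed: origin at (0, 0, 12) mm in the case's frame, 2 mm play a side, top 28 mm above the rim.
- bracket: Mould piece 2 (two dots), amber plaster, 0.26 kg, starts upright. Origin: centre of the underside of its foot. L-shaped: foot 91 (x) x 66 (y) x 18 mm; upright 24 mm thick, full width, at its +x end (x 21.5 to 45.5), 70 mm high overall. Grip the upright's top. Packed on the elbow's foot, upright at the other end: origin at (14.5, 0, 30) mm in the case's frame, 2 mm play a side, top level with the elbow's.
- cheek: Mould piece 3 (three dots), amber plaster, 0.17 kg, starts upright. Origin: centre of the underside of its foot. L-shaped: foot 64 (x) x 66 (y) x 18 mm; upright 24 mm thick, 64 mm long, along its +y side (y 9 to 33), 52 mm high overall. Grip the upright's top. Packed on the bracket's foot between the uprights: origin at (1, 0, 48) mm in the case's frame, 3 mm play a side, top level with theirs.
- plug: Mould piece 4 (four dots), amber plaster, 0.2 kg, starts upright. Origin: centre of the underside of its foot. Block 60 (x) x 39 (y) x 66 mm high. Grip near its top across the 39 mm. Packed on the cheek's foot between the uprights: origin at (1, -14.4, 66) mm in the case's frame when the cheek's upright is at +y, 4 mm play a side; its top then stands 32 mm above the uprights.
- tray: Wooden drying tray, fixed, 152 (x) x 196 (y) mm, floor 10 mm thick, dark battens 8 mm wide and 6 mm high over the floor making 2 x 2 bays, each 64 mm (x) by 86 mm (y) inside. Origin: centre of its underside.
- bay0 (a point): Middle of one bay of the drying tray, on its floor (10 mm above the bench); axes as the tray's: a cast's 66 mm length lies along y.
- bay1 (a point): Middle of one bay of the drying tray, on its floor (10 mm above the bench); axes as the tray's: a cast's 66 mm length lies along y.
- bay2 (a point): Middle of one bay of the drying tray, on its floor (10 mm above the bench); axes as the tray's: a cast's 66 mm length lies along y.
- bay3 (a point): Middle of one bay of the drying tray, on its floor (10 mm above the bench); axes as the tray's: a cast's 66 mm length lies along y.
- cast_nose: Fresh white plaster study cast, a tile 42 (x) x 66 (y) x 28 mm high with a nose in relief up to 10 mm higher in the middle of its top; about 0.1 kg. Origin: centre of its underside. Starts flat on the bench, face up; may be absent. Grip across the 42 mm.
- cast_eye: Fresh white plaster study cast, a tile 42 (x) x 66 (y) x 28 mm high with an eye in relief up to 10 mm higher in the middle of its top; about 0.1 kg. Origin: centre of its underside. Starts flat on the bench, face up; may be absent. Grip across the 42 mm.
- cast_lips: Fresh white plaster study cast, a tile 42 (x) x 66 (y) x 28 mm high with a pair of lips in relief up to 10 mm higher in the middle of its top; about 0.1 kg. Origin: centre of its underside. Starts flat on the bench, face up; may be absent. Grip across the 42 mm.
- cast_ear: Fresh white plaster study cast, a tile 42 (x) x 66 (y) x 28 mm high with an ear in relief up to 10 mm higher in the middle of its top; about 0.1 kg. Origin: centre of its underside. Starts flat on the bench, face up; may be absent. Grip across the 42 mm.
- mallet: Carver's mallet standing on its head, dark wood head 80 mm across, orange handle up, 210 mm high. Bystander. Origin: centre of its underside.
- rasp: Rasp lying on the bench, 250 mm long along its x, wooden handle and dark steel blade. Bystander. Origin: 5 mm on the blade (+x) side of its middle, under it.
- shellac: Amber glass jar of shellac, 64 mm across, 100 mm high. Bystander. Origin: centre of its underside.

How it is judged:
By the outcome, as a careful person would: the job done as asked, in the order asked, and still so for the second after the job is handed in, with the robot touching nothing.
Of cast_nose, cast_eye, cast_lips, cast_ear only 2 to 4 are there at a start; the rules pass over those that are not, and their reading is None.
At some moment in a run one of cast_nose, cast_eye, cast_lips, cast_ear may be knocked a few centimetres aside while the robot is not near it.
It also fails if it takes over 210 s, if anything falls off the work surface, if the arm or the gripper's body presses on something with over 40 N, if the wrist force passes 120 N, or if a joint passes its speed limit or range.

## Robot

A 6-joint arm with a two-finger parallel gripper is mounted at the origin on the work surface. World frame = base frame: x ahead of the robot, y to its left, z up, the work surface at z = 0. Lengths are in m, angles in degrees, forces in N, time in s.
With the tool pointing down it reaches from about 0.25 to 0.725 m from the base axis. Payload 9.7 kg.
Tool frame: the origin (TCP) lies at the very end of the fingers, on their centre line; the grasp point (between the pads) lies 19 mm behind it; y points along the fingers, x is the direction in which the jaws open and shut, and the axes are right-handed (so a half turn about y gives the same grasp; the last joint's range is limited). The gripper opens to 85 mm and grips with 20 to 120 N. Pads are 22 mm wide; open, the fingers measure 114 mm over their backs; the gripper's body (76 mm by 85 mm) begins 54 mm behind the grasp point. The pads swing forward as they close: fully open they stand 13 mm farther back than shut.
Start: joints at [74.542, 4.979, 10.078, 95.1, 0, 90], TCP at [0.147, 0.53, 0.231] pointing down, gripper open.
Joint ranges: [-179.16, 179.16], [-48.56, 103.87], [-65.8, 70.77], [-126.05, 130.52], [-82.76, 87.17], [-180, 180]. Speed limits (degrees/s): [127.2, 127.2, 147.25, 180, 180, 180].

## Interface

Orientations are given as [roll, pitch, yaw] about the fixed x, y, z axes, in that order (R = Rz(yaw) Ry(pitch) Rx(roll)).
In Python, from workcell import bot gives the robot as it stands.
- The arm moves only by the shell command python3 -m jog 'ROWS' [FORCE]. ROWS is JSON, a list of rows, each a list of 7 numbers: the closure, from 0 (fully open) to 1 (shut), then the shift along the world's x, y, z in units of 25 mm (1.0 is 25 mm), then the turn, a rotation vector about the world's x, y, z in units of 5 degrees (1.0 is 5 degrees). A call has 1 to 5 rows; each row is the pose to reach, as a shift and turn from the pose commanded when the call began; what a row does not reach only later rows make up. A row lasts 1/10 s, in which the tool goes at most 50 mm and 8.59 degrees, less where a joint would pass 70% of its speed; a pose out of reach is approached as far as the arm can. A call with a gripper value outside its range is refused whole. The fingers move at their own pace and stop on an object; FORCE is the grip in N (left out, the last holds). Time passes only in rows, so rows that repeat a pose let the fingers close. It gives the time, the measured TCP pose, the force and the opening at its end, in the units of the state.
- bot.get_obs(): the state, without advancing time (a new reading comes with each control period).
- bot.camera(name): name is "side" or "top"; returns (picture, depth): 480x640x3 uint8, red, green, blue; 480x640 float32, m along the optical axis (not along the pixel's ray), 0 where there is no reading.
- bot.camera_model(name): a dict with "fx", "fy", "cx", "cy" (pixels), "k1" (the pictures are not rectified: a ray, as slopes to the right and down, at radius r is drawn at 1 + k1 r^2 times it, then the intrinsics apply), "rvec" (rotation vector, rad) and "tvec" (3), from world to camera coordinates, as OpenCV has them. Camera axes: x right, y down, z forward; pixel columns grow to the right and rows downward; lengths in m; the calibration is good to about 2 mm. A picture is of the moment at which its call begins. camera_model takes no time and is no camera call.
- bot.job_done(): hands the job in, once; it reports no verdict.
Trained networks look in the newest picture that a camera, given by its name, has taken for a name from the list of things; names that differ only in an ending like _2 or _b are one class to them, and where a whole thing is asked for, a point or a joint stands for the part that bears it (a point fixed in the world has none). Each returns a list of dicts, best first, with "conf" (0 to 1); they miss things now and then, are a little off and sometimes report something else, mostly with a low value. They report only what shows in the picture. A call takes as long as a camera call.
- bot.regions_of(camera, label): "pixels" (480x640 bool, what is visible of it) and "point" ([row, column] in pixels, amid what is visible of it).
The state is a dict: "time": time; "q": joint angles; "qd": joint speeds; "joint_efforts": joint torques, N m; "ee_pos": TCP position; "tcp_rot": TCP orientation; "wrist_force": force on the tool from outside, world axes, zero at the start; "torque": the same for the moment, N m; "opening": finger opening in m.
Only numpy, scipy, OpenCV 4.12 (cv2) and the standard library are available. Lean on these libraries where they do the work, as an engineer would, in place of code of your own. Each camera call takes 0.05 s, during which the arm holds its last target. There are 200 camera calls.

## Working session

There is one attempt and no reset: what is moved stays moved. The work goes in short steps, Python scripts to look and compute and a shell command to move; the robot and the scene stay as the last step left them, time stands still between calls to the robot, and variables do not carry over. Pictures are saved under pics/ and viewed, about 12 in all and at most 16, crops included, and the job is handed in when it is done.

```bash
ls; mkdir -p pics
python3 - <<'E'
from workcell import bot
import cv2,numpy as np
for n in("top","side"):
    im,d=bot.camera(n); cv2.imwrite(f"pics/{n}0.png",im[:,:,::-1]); np.savez(f"{n}0.npz",im=im,d=d); print(n,bot.camera_model(n))
print(bot.get_obs())
E
```

```text
pics
top {'fx': 526.7511906386729, 'fy': 526.7511906386729, 'cx': 312.1004022983022, 'cy': 237.22141421686177, 'k1': -0.07258644024582654, 'rvec': array([ 2.09787329, -2.14983672,  0.19127909]), 'tvec': array([-0.00793523,  0.60295282,  1.23392213])}
side {'fx': 450.30619152202354, 'fy': 450.30619152202354, 'cx': 314.99428046076565, 'cy': 247.10822272637313, 'k1': 0.027659528523497977, 'rvec': array([ 2.29998573, -0.64143243,  0.23432741]), 'tvec': array([-0.52302817,  0.24762843,  0.96880284])}
{'time': 0.1, 'q': array([ 7.45414517e+01,  5.00856450e+00,  1.00378636e+01,  9.50998024e+01,
       -1.26293493e-03,  9.00004223e+01]), 'qd': array([-0.01184215,  0.01533017, -0.01176971,  0.04625562,  0.07928136,
       -0.00455708]), 'joint_efforts': array([ 2.36459191e-04, -5.21559978e+01,  4.65655160e+01,  1.58383063e-02,
       -2.34798813e-05, -1.68735801e-05]), 'ee_pos': array([0.14654674, 0.52989533, 0.23063794]), 'tcp_rot': array([-9.00012635e+01,  7.05032532e-02,  7.45410294e+01]), 'wrist_force': array([ 0.75163594, -0.32636443, -0.28241511]), 'torque': array([ 0.01253878, -0.00622016, -0.01803433]), 'opening': 0.08545494339901974}
```

View pics/top0.png

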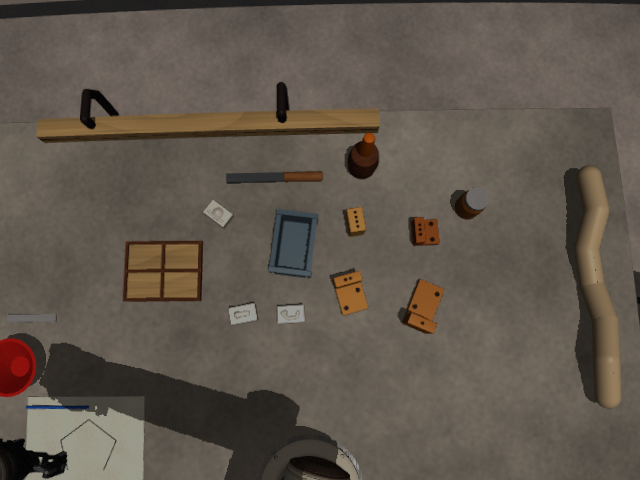

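View pics/side0.png

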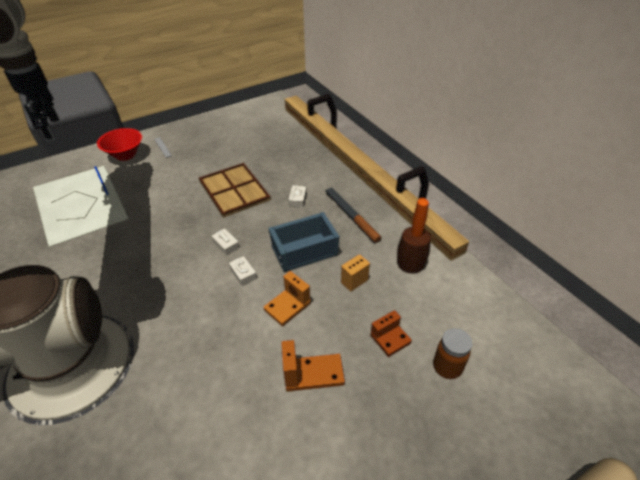

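The top view shows the tray at px (163,270), the case at (294,243) and three casts at (218,213), (242,314) and (290,314). The plug is at (356,220), bracket (350,292), cheek (425,231) and elbow (425,306). The side view shows the same layout, with the mallet behind the plug and the jar right of the cheek. Next I'll get metric poses from depth.

```bash
cat > h.py <<'E'
from workcell import bot
import cv2,numpy as np
def shoot(n):
    im,d=bot.camera(n); return im,cloud(n,d)
def cloud(n,d):
    m=bot.camera_model(n); K=np.array([[m['fx'],0,m['cx']],[0,m['fy'],m['cy']],[0,0,1]])
    v,u=np.mgrid[0:480,0:640].astype(float)
    p=cv2.undistortPoints(np.stack([u.ravel(),v.ravel()],1)[:,None],K,np.array([m['k1'],0,0,0.])).reshape(480,640,2)
    c=np.dstack([p*d[...,None],d]); R=cv2.Rodrigues(m['rvec'])[0]
    w=(c-np.ravel(m['tvec']))@R; w[d==0]=np.nan
    return w
def rect(P):
    (c,s,a)=cv2.minAreaRect((P[:,:2]*1000).astype(np.float32))
    if s[0]<s[1]: s=s[::-1]; a+=90
    return np.round(c,1),np.round(s,1),round((a+90)%180-90,1)  # long-side angle
def trim(P,k=1): return P
E
python3 - <<'E'
from h import *
names="case elbow bracket cheek plug tray cast_nose cast_eye cast_lips cast_ear mallet rasp shellac".split()
for n in("top","side"):
    im,w=shoot(n)
    g=w[...,2]; sel=(abs(w[...,0]-.45)<.2)&(abs(w[...,1])<.3)&(abs(g)<.01); print(n,"ground",np.nanmedian(g[sel]),np.nanstd(g[sel]))
    for o in names:
        for r in bot.regions_of(n,o)[:4]:
            P=w[r['pixels']]; P=P[~np.isnan(P[:,0])]
            if len(P)<20 or r['conf']<.3: continue
            zt=np.percentile(P[:,2],97)
            T=P[P[:,2]>zt-.006]; F=P[P[:,2]>.004]
            print(o,round(r['conf'],2),np.round(r['point']),len(P),"z97",round(zt*1000,1),"all",*(rect(F) if len(F)>5 else ()),"top",*rect(T),np.round(T.mean(0)*1000))
E
```

```text
top ground 8.445066957318626e-05 0.0029013852140857034
case 0.73 [245. 296.] 2720 z97 75.1 all [596.3  21.2] [173.5 101.3] -8.3 top [588.8  22.5] [155.1 100.3] -8.8 [588.  23.  72.]
case 0.57 [223. 354.] 460 z97 70.4 all [ 641.2 -131.8] [58.3 39.5] 7.1 top [ 640.9 -131.9] [57.3 37.5] 9.0 [ 641. -132.   67.]
elbow 0.81 [308. 425.] 1469 z97 91.2 all [ 431.3 -295. ] [125.5  72.9] -24.5 top [ 388.9 -272.7] [66.6 26.1] 64.8 [ 389. -272.   89.]
bracket 0.81 [294. 349.] 1032 z97 72.6 all [ 464.4 -114. ] [91.1 65.7] 14.5 top [ 496.2 -105.7] [65.7 24.5] -74.8 [ 496. -106.   70.]
bracket 0.7 [155. 365.] 1000 z97 208.3 all [ 795.2 -162.3] [86.6 72. ] -83.8 top [ 796.9 -153.5] [22.3 21.8] 89.0 [ 796. -154.  207.]
cheek 0.75 [231. 424.] 741 z97 55.7 all [ 615.7 -308. ] [67.4 67.2] -89.1 top [ 615.9 -287.1] [63.8 24.5] 1.6 [ 615. -287.   53.]
plug 0.79 [221. 355.] 508 z97 70.4 all [ 649.4 -130.9] [74.9 39.7] 7.3 top [ 642.3 -131.7] [60.2 37.5] 9.0 [ 643. -132.   67.]
plug 0.46 [316. 240.] 464 z97 37.8 all [422.2 152. ] [66.5 40. ] -80.1 top [420.7 153.9] [59.7 35.4] -77.0 [421. 157.  35.]
tray 0.8
[... 2581 characters left out ...]
 [416.5  32.5] [65.  39.4] 88.6 [415.  32.  29.]
mallet 0.66 [241. 414.] 1686 z97 204.8 all [ 841.6 -143.2] [173.1  76.4] 19.2 top [ 795.8 -158.8] [24.7 24.2] -54.2 [ 795. -160.  205.]
mallet 0.37 [199. 296.] 323 z97 34.4 all [675.8 216.1] [75.7 42.4] 52.1 top [672.6 209.3] [55.5 35.3] 70.1 [672. 211.  31.]
rasp 0.92 [217. 355.] 692 z97 25.0 all [772.6  71.2] [254.1  30.4] -89.9 top [769.1  60.7] [229.9  21.6] -89.5 [770.  -5.  22.]
shellac 0.71 [352. 451.] 1488 z97 101.2 all [ 677.  -423.6] [61.8 59.3] 72.2 top [ 679.1 -422.7] [56.  53.8] 38.5 [ 678. -424.   99.]
shellac 0.36 [190. 232.] 2263 z97 16.4 all [533.1 354.4] [200.7 153.8] 89.3 top [532.9 354.5] [200.8 153. ] 89.1 [529. 357.  13.]
```

```bash
cat > d.py <<'E'
# deltas (jog units) from measured pose to target: x y z(mm) yaw(deg, jaw direction)
import sys
from workcell import bot
import numpy as np
o=bot.get_obs(); t=list(map(float,sys.argv[1:5]))
dy=(t[3]-o['tcp_rot'][2]+90)%180-90
if len(sys.argv)>5: dy+=float(sys.argv[5])
print("t",round(o['time'],2),"pos",np.round(o['ee_pos']*1000,1),"rot",np.round(o['tcp_rot'],1),"open",round(o['opening']*1000,1),"F",np.round(o['wrist_force'],1),"-> units",np.round((np.array(t[:3])-o['ee_pos']*1000)/25,2),"turn",round(dy/5,2),"q",np.round(o['q'],0))
E
python3 - <<'E'
from h import *
for n in("top","side"):
    w=cloud(n,np.load(n+"0.npz")['d'])
    for c,lo,hi in(((588,22),.066,.08),((535,355),.010,.025)):
        P=w.reshape(-1,3); s=(np.hypot(P[:,0]*1000-c[0],P[:,1]*1000-c[1])<(105 if lo>.05 else 135))&(P[:,2]>lo)&(P[:,2]<hi)
        print(n,rect(P[s]),s.sum())
        # inner mouth / bay centroid
E
python3 -m jog '[[0,2.4,-8,0,0,0,-5],[0,2.4,-8,0,0,0,-5],[0,2.4,-8,0,0,0,-5],[0,2.4,-8,0,0,0,-5],[0,2.4,-8,0,0,0,-5]]' 60
python3 d.py 388 -273.2 150 -25 -180
```

```text
top (array([589. ,  22.4]), array([155.3, 101.4]), -8.3) 969
top (array([535.3, 357.1]), array([198.9, 150.7]), 88.9) 2922
side (array([587.9,  23.8]), array([155.1, 105.1]), -8.0) 744
side (array([533. , 356.3]), array([205.2, 153.8]), 89.0) 943
time: 2.0
ee_pos: [0.2072, 0.3267, 0.2321]
tcp_rot: [-90.0, -0.1, 49.4]
wrist_force: [0.6, 1.1, 0.6]
opening: 0.0853
t 2.0 pos [207.2 326.7 232.1] rot [-90.   -0.1  49.4] open 85.3 F [0.6 1.1 0.6] -> units [  7.23 -24.    -3.28] turn -50.88 q [ 58. -17. -10.  97.  -0.  98.]
```

```bash
python3 -m jog '[[0,2.4,-8,0,0,0,-5],[0,2.4,-8,0,0,0,-5],[0,2.4,-8,0,0,0,-5],[0,2.4,-8,0,0,0,-5],[0,2.4,-8,0,0,0,-5]]' |tail -4|head -2
python3 -m jog '[[0,2.4,-8,0,0,0,-5],[0,2.4,-8,0,0,0,-5],[0,2.4,-8,0,0,0,-5],[0,2.4,-8,0,0,0,-5],[0,2.4,-8,0,0,0,-5]]' |tail -4|head -2
python3 -m jog '[[0,2.4,-8,-1,0,0,-5],[0,2.4,-8,-2,0,0,-5],[0,2.4,-8,-3,0,0,-5],[0,2.4,-8,-3,0,0,-5],[0,2.4,-8,-3,0,0,-5]]' |tail -4|head -2
python3 d.py 388 -273.2 62 -25
```

```text
ee_pos: [0.2675, 0.1266, 0.2318]
tcp_rot: [-90.0, -0.1, 24.2]
ee_pos: [0.3272, -0.0733, 0.2312]
tcp_rot: [-90.0, -0.0, -0.7]
ee_pos: [0.3867, -0.2725, 0.1537]
tcp_rot: [-90.0, 0.1, -25.6]
t 3.5 pos [ 386.7 -272.5  153.7] rot [-90.    0.1 -25.6] open 85.6 F [ 0.2  0.7 -1. ] -> units [ 0.05 -0.03 -3.67] turn 0.12 q [-35.  -6. -10.  87.  -0.  80.]
```

```bash
python3 -m jog '[[0,0.05,-0.03,-1.5,0,0,0.12],[0,0.05,-0.03,-3,0,0,0.12],[0,0.05,-0.03,-3.67,0,0,0.12],[0,0.05,-0.03,-3.67,0,0,0.12]]' 
python3 -m jog '[[1,0,0,0,0,0,0],[1,0,0,0,0,0,0],[1,0,0,0,0,0,0],[1,0,0,0,0,0,0],[1,0,0,0,0,0,0]]' 60
python3 -m jog '[[1,0,0,0,0,0,0],[1,0,0,0,0,0,0],[1,0,0,0,0,0,0],[1,0,0,0.2,0,0,0],[1,0,0,0.6,0,0,0]]' 60
python3 -c "
from h import *
im,_=bot.camera('side');cv2.imwrite('pics/s1.png',cv2.resize(im[220:420,180:440,::-1],None,fx=3,fy=3))"
```

```text
time: 3.9
ee_pos: [0.3867, -0.2697, 0.0618]
tcp_rot: [-89.9, 0.3, -24.9]
wrist_force: [-0.2, 0.2, 0.4]
opening: 0.0855
time: 4.4
ee_pos: [0.3884, -0.271, 0.0657]
tcp_rot: [-90.0, -0.1, -24.9]
wrist_force: [-0.8, 1.2, 6.4]
opening: 0.025
time: 4.9
ee_pos: [0.3872, -0.2702, 0.0791]
tcp_rot: [-90.0, 0.1, -24.9]
wrist_force: [-0.7, -0.8, -3.6]
opening: 0.0249
```

View pics/s1.png

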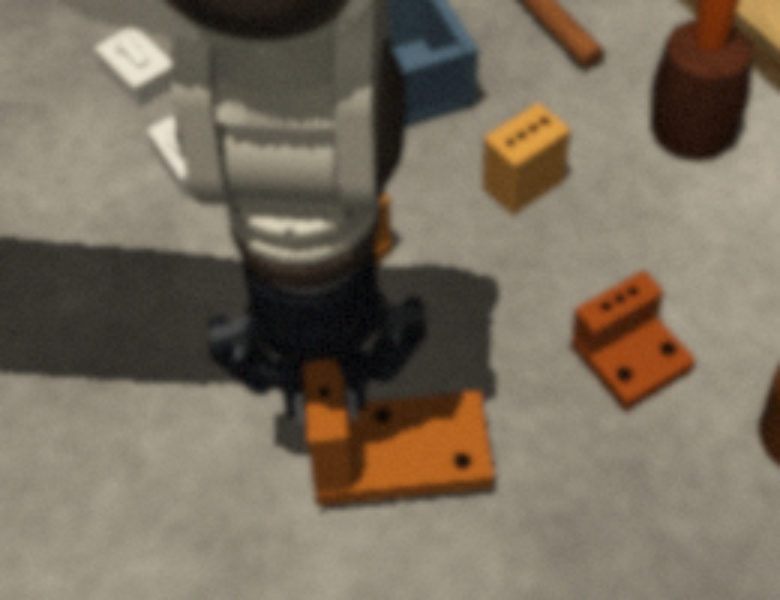

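Elbow gripped at its upright's top (dot at px (325,390), fingers on both sides) and just off the bench. The other items are unchanged.

```bash
python3 -m jog '[[1,0,0,0.8,0,0,0],[1,0,0,1.6,0,0,0],[1,0,0,2.4,0,0,0],[1,0,0,3.2,0,0,0],[1,0,0,3.6,0,0,0]]' 80
python3 -m jog '[[1,0.6,1.2,0,0,0,0.3],[1,1.4,2.8,0,0,0,0.7],[1,2.2,4.4,0,0,0,1.1],[1,2.9,5.6,0,0,0,1.5],[1,3.1,6,0,0,0,1.7]]'
python3 -m jog '[[1,0.6,1.2,0,0,0,0.3],[1,1.4,2.8,0,0,0,0.7],[1,2.2,4.4,0,0,0,1.1],[1,2.9,5.6,0,0,0,1.5],[1,3.1,6.1,0,0,0,1.65]]'
python3 -m jog '[[1,0,0,0,0,0,0],[1,0,0,0,0,0,0]]'>/dev/null
python3 d.py 542.3 32 170 -8.3
cat > held.py <<'E'
# points of colour-amber near case region, by cam
from h import *
import sys
z0=float(sys.argv[1])/1000
for n in("top","side"):
    im,w=shoot(n); cv2.imwrite(f"pics/held_{n}.png",im[:,:,::-1])
    h=cv2.cvtColor(im,cv2.COLOR_RGB2HSV); a=(h[...,1]>140)&(h[...,0]<22)&(h[...,2]>60)
    P=w[a]; P=P[(np.hypot(P[:,0]-.588,P[:,1]-.023)<.11)&(P[:,2]>z0)]
    print(n,len(P),"zhist",np.histogram(P[:,2]*1000,bins=np.arange(z0*1000//10*10,260,10)))
    np.save(n+"_P.npy",P)
    if len(P)>10: print(rect(P),np.round([P[:,2].min()*1000,P[:,2].max()*1000],1))
E
python3 held.py 75
```

```text
time: 5.45
ee_pos: [0.3882, -0.271, 0.1715]
tcp_rot: [-90.0, -0.1, -24.9]
wrist_force: [0.4, -1.4, -2.7]
opening: 0.0239
time: 5.95
ee_pos: [0.4663, -0.1181, 0.1691]
tcp_rot: [-90.0, 0.0, -16.1]
wrist_force: [0.4, -0.7, -3.5]
opening: 0.0242
time: 6.45
ee_pos: [0.5437, 0.034, 0.1687]
tcp_rot: [-90.0, 0.0, -7.9]
wrist_force: [-1.0, -0.3, -3.5]
opening: 0.0244
t 6.65 pos [542.4  31.1 169.2] rot [-90.    0.1  -8.1] open 24.6 F [-0.9 -1.1 -2.2] -> units [-0.    0.03  0.03] turn -0.03 q [  3.   3.   1.  88.  -0. 101.]
top 1 zhist (array([0, 0, 0, 0, 0, 0, 0, 0, 0, 0, 0, 0, 0, 0, 0, 0, 0, 0]), array([ 70.,  80.,  90., 100., 110., 120., 130., 140., 150., 160., 170.,
       180., 190., 200., 210., 220., 230., 240., 250.]))
side 1208 zhist (array([  0,   0,   0,  65, 447, 290,  44,  46,  44,  44,  41, 110,  68,
         0,   0,   3,   2,   0]), array([ 70.,  80.,  90., 100., 110., 120., 130., 140., 150., 160., 170.,
       180., 190., 200., 210., 220., 230., 240., 250.]))
(array([563.3,  22. ]), array([170.2,  69. ]), -9.7) [103.6 266.4]
```

Run:
```python
from h import *
P=np.load("side_P.npy"); P=P[P[:,2]<.2]
F=P[(P[:,2]<.135)&(P[:,0]>.565)]
for _ in range(3):
    A=np.c_[F[:,:2]-[.588,.023],np.ones(len(F))]; c=np.linalg.lstsq(A,F[:,2],rcond=None)[0]; r=F[:,2]-A@c; F=F[abs(r)<.003]
print("foot top plane slopes deg",np.degrees(c[:2]),"z at centre",c[2]*1000,len(F)); print("foot",rect(F)); print("all",rect(P))
T=P[P[:,2]>.184];print("top",rect(T),T[:,2].mean(),T.mean(0))
```

```text
foot top plane slopes deg [-0.16769331  2.3863459 ] z at centre 119.75590844632399 463
foot (array([606.2,  14.7]), array([82. , 64.1]), -6.7)
all (array([587.7,  17.9]), array([120.7,  69. ]), -9.7)
top (array([544.4,  26. ]), array([67.6, 26.4]), 74.3) 0.18947393356613265 [0.54119363 0.01614262 0.18947393]
```

View pics/held_side.png

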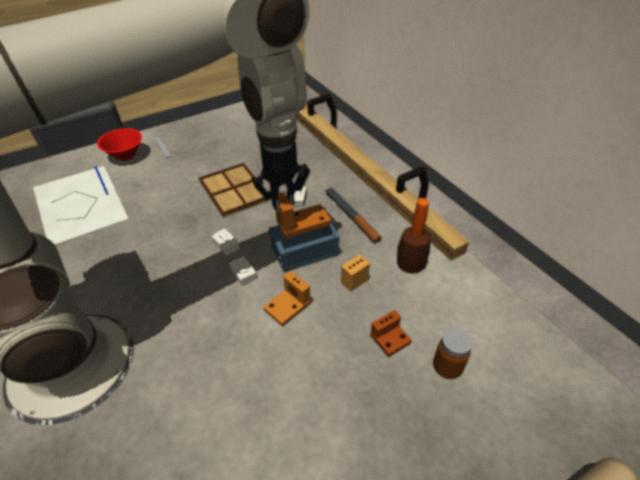

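The elbow hangs nearly level above the case (foot at px (305,222)), a few mm short in y. I'll check the case centre from its inner floor.

Run:
```python
from h import *
w=cloud("top",np.load("top0.npz")['d']); P=w.reshape(-1,3)
c,s=np.cos(np.radians(-8.3)),np.sin(np.radians(-8.3))
X=(P[:,0]-.5885)*1000; Y=(P[:,1]-.0225)*1000; x=c*X+s*Y; y=-s*X+c*Y; z=P[:,2]*1000
for ax,(u,v,L,W) in dict(y=(y,x,30,55),x=(x,y,20,85)).items():
    m=(abs(v)<L)&(abs(u)<W)
    b=np.arange(-W,W+1,3)
    i=np.digitize(u[m],b); print(ax,[(int(b[k-1])+1,int(round(np.median(z[m][i==k])))) for k in range(1,len(b)) if (i==k).any()])
for (a,bn) in ((-1,0),(1,0)): # edge yaw: fit line on y-outer rim edges
    pass
for sgn in(-1,1):
    pts=[]
    for k in range(-60,61,6):
        m=(abs(x-k)<3)&(z>60)&(abs(y)<60)
        if m.any(): pts.append((k,(np.percentile(y[m]*sgn,97))*sgn))
    print(sgn,np.round(np.polyfit(*zip(*pts),1),3))
```

```text
y [(-54, 1), (-51, 1), (-48, 70), (-45, 72), (-42, 71), (-39, 73), (-36, 16), (-33, 12), (-30, 13), (-27, 12), (-24, 11), (-21, 12), (-18, 11), (-15, 12), (-12, 12), (-9, 13), (-6, 12), (-3, 12), (0, 13), (3, 12), (6, 13), (9, 12), (12, 11), (15, 12), (18, 12), (21, 11), (24, 12), (27, 11), (30, 12), (33, 13), (36, 38), (39, 71), (42, 71), (45, 72), (48, 71), (51, 69)]
x [(-84, 0), (-81, 1), (-78, 2), (-75, 35), (-72, 72), (-69, 72), (-66, 71), (-60, 17), (-57, 12), (-54, 13), (-51, 12), (-48, 12), (-45, 12), (-42, 13), (-39, 12), (-36, 11), (-33, 12), (-30, 12), (-27, 12), (-24, 11), (-21, 13), (-18, 12), (-15, 11), (-12, 12), (-9, 12), (-6, 12), (-3, 12), (0, 12), (3, 12), (6, 12), (9, 12), (12, 13), (15, 12), (18, 13), (21, 12), (24, 13), (27, 12), (30, 12), (33, 12), (36, 12), (39, 13), (42, 12), (45, 11), (48, 13), (51, 13), (54, 12), (57, 12), (60, 14), (63, 40), (66, 67), (69, 72), (72, 71), (75, 71), (78, 68)]
-1 [-4.0000e-03 -4.8628e+01]
1 [-0.    49.161]
```

```bash
python3 -m jog '[[1,0.03,0.14,-0.2,0,0,0],[1,0.03,0.14,-0.6,0,0,0],[1,0.03,0.14,-1,0,0,0],[1,0.03,0.14,-1.4,0,0,0],[1,0.03,0.14,-1.5,0,0,0]]'
python3 -m jog '[[1,0,0,-0.1,0,0,0],[1,0,0,-0.3,0,0,0],[1,0,0,-0.5,0,0,0],[1,0,0,-0.7,0,0,0],[1,0,0,-0.8,0,0,0]]'
python3 held.py 75
python3 - <<'E'
from h import *
P=np.load("side_P.npy"); P=P[P[:,2]<.2]
T=P[P[:,2]>np.percentile(P[:,2],95)-.008];print("top",rect(T),T[:,2].mean())
E
```

```text
time: 7.25
ee_pos: [0.5428, 0.0352, 0.13]
tcp_rot: [-90.0, 0.1, -8.1]
wrist_force: [0.1, -0.2, -3.3]
opening: 0.0243
time: 7.75
ee_pos: [0.5434, 0.0354, 0.1114]
tcp_rot: [-90.0, 0.0, -8.1]
wrist_force: [0.3, -0.3, -3.4]
opening: 0.0246
top 0 zhist (array([0, 0, 0, 0, 0, 0, 0, 0, 0, 0, 0, 0, 0, 0, 0, 0, 0, 0]), array([ 70.,  80.,  90., 100., 110., 120., 130., 140., 150., 160., 170.,
       180., 190., 200., 210., 220., 230., 240., 250.]))
side 345 zhist (array([ 19,  40,  43,  39,  35,  56, 111,   0,   0,   0,   0,   0,   0,
         0,   1,   1,   0,   0]), array([ 70.,  80.,  90., 100., 110., 120., 130., 140., 150., 160., 170.,
       180., 190., 200., 210., 220., 230., 240., 250.]))
(array([536.5,  23.6]), array([61., 54.]), -74.2) [ 75.1 223.9]
top (array([544.4,  28.1]), array([63., 27.]), 75.0) 0.13095997787737415
```

```bash
python3 -m jog '[[1,0,0,-0.15,0,0,0],[1,0,0,-0.3,0,0,0],[1,0,0,-0.45,0,0,0],[1,0,0,-0.6,0,0,0],[1,0,0,-0.75,0,0,0]]'
python3 -m jog '[[1,0,0,-0.1,0,0,0],[1,0,0,-0.2,0,0,0],[1,0,0,-0.3,0,0,0],[1,0,0,-0.4,0,0,0],[1,0,0,-0.4,0,0,0]]'
```

```text
time: 8.35
ee_pos: [0.5435, 0.0353, 0.0929]
tcp_rot: [-90.0, 0.0, -8.1]
wrist_force: [-0.1, 0.3, -2.7]
opening: 0.0244
time: 8.85
ee_pos: [0.5434, 0.0353, 0.0829]
tcp_rot: [-90.0, 0.0, -8.1]
wrist_force: [-0.6, -0.1, -3.7]
opening: 0.0241
```

```bash
python3 -m jog '[[1,0,0,-0.04,0,0,0],[1,0,0,-0.08,0,0,0],[1,0,0,-0.12,0,0,0],[1,0,0,-0.16,0,0,0],[1,0,0,-0.16,0,0,0]]'
python3 -m jog '[[1,0,0,-0.04,0,0,0],[1,0,0,-0.06,0,0,0],[1,0,0,-0.06,0,0,0]]'
```

```text
time: 9.35
ee_pos: [0.5436, 0.0352, 0.0792]
tcp_rot: [-90.0, -0.0, -8.1]
wrist_force: [0.3, -2.3, -3.1]
opening: 0.0245
time: 9.65
ee_pos: [0.5436, 0.0353, 0.0778]
tcp_rot: [-90.0, -0.0, -8.1]
wrist_force: [0.6, -1.9, -0.6]
opening: 0.0247
```

```bash
python3 -m jog '[[1,0,0,-0.04,0,0,0],[1,0,0,-0.08,0,0,0],[1,0,0,-0.08,0,0,0]]'
python3 -m jog '[[1,0,0,-0.04,0,0,0],[1,0,0,-0.08,0,0,0],[1,0,0,-0.08,0,0,0]]'
```

```text
time: 9.95
ee_pos: [0.5436, 0.0351, 0.0778]
tcp_rot: [-90.0, -0.1, -8.1]
wrist_force: [-7.6, -4.7, 13.8]
opening: 0.0245
time: 10.25
ee_pos: [0.5437, 0.0351, 0.0777]
tcp_rot: [-90.0, -0.2, -8.1]
wrist_force: [-14.7, -5.4, 29.0]
opening: 0.0243
```

```bash
python3 -m jog '[[1,0,0,0.12,0,0,0],[0.5,0,0,0.12,0,0,0],[0.4,0,0,0.12,0,0,0],[0.4,0,0,0.12,0,0,0],[0.4,0,0,0.12,0,0,0]]'
python3 -m jog '[[0.4,0,0,0.4,0,0,0],[0.4,0,0,1.2,0,0,0],[0.3,0,0,2.4,0,0,0],[0,0,0,3.6,0,0,0],[0,0,0,4,0,0,0]]'
python3 -m jog '[[0,-1,-2,0,0,0,0],[0,-1,-4,0,0,0,0],[0,-1,-5,0,0,0,0]]'
cat > look.py <<'E'
from h import *
for n in("top","side"):
    im,w=shoot(n); cv2.imwrite(f"pics/l_{n}.png",im[:,:,::-1]); np.save(f"l_{n}.npy",w)
    h=cv2.cvtColor(im,cv2.COLOR_RGB2HSV); a=(h[...,1]>140)&(h[...,0]<22)&(h[...,2]>60)
    P=w[a]; P=P[(np.hypot(P[:,0]-.589,P[:,1]-.023)<.085)&(P[:,2]<.15)]
    if len(P)<20: print(n,len(P)); continue
    c,s=np.cos(np.radians(-8.3)),np.sin(np.radians(-8.3)); d=(P[:,:2]-[.589,.023])*1000
    x=c*d[:,0]+s*d[:,1]; y=-s*d[:,0]+c*d[:,1]; z=P[:,2]*1000
    b=np.arange(-78,79,8); print(n,"x-profile(x,zmed,ymin,ymax):",[(int(b[k]),int(np.median(z[m])),int(y[m].min()),int(y[m].max())) for k in range(len(b)-1) if (m:=(x>=b[k])&(x<b[k+1])).sum()>3])
    for lo in np.arange(20,140,10):
        m=(z>=lo)&(z<lo+10)
        if m.sum()>25: print("  z",lo,m.sum(),round(z[m].mean(),1),rect(P[m]))
E
python3 look.py
```

```text
time: 10.75
ee_pos: [0.5436, 0.0355, 0.0765]
tcp_rot: [-90.0, 0.0, -8.1]
wrist_force: [-0.2, 0.8, -0.8]
opening: 0.0512
time: 11.25
ee_pos: [0.5446, 0.0355, 0.1807]
tcp_rot: [-89.9, -0.3, -8.1]
wrist_force: [0.8, 0.3, 0.0]
opening: 0.0852
time: 11.55
ee_pos: [0.5179, -0.0918, 0.177]
tcp_rot: [-90.0, -0.0, -8.1]
wrist_force: [1.5, 0.4, 0.9]
opening: 0.0856
top x-profile(x,zmed,ymin,ymax): [(-62, 100, 2, 32), (-54, 99, 0, 38), (-46, 100, 3, 34), (-38, 99, 4, 37), (-22, 31, 9, 35), (-14, 29, 15, 35), (-6, 31, 16, 35), (2, 30, 18, 35), (10, 30, 18, 35), (18, 30, 17, 35), (26, 30, 16, 34), (34, 30, 17, 35), (42, 29, 20, 36), (50, 28, 21, 35), (58, 27, 22, 35)]
  z 20 111 27.4 (array([611.7,  46.8]), array([84.4, 25.5]), -2.3)
  z 30 116 32.1 (array([611.1,  45.6]), array([83.9, 20.4]), -9.7)
  z 90 69 98.0 (array([546.7,  46.4]), array([34.1, 26. ]), 79.5)
  z 100 80 102.1 (array([546.1,  46.7]), array([32.9, 24. ]), 88.4)
side x-profile(x,zmed,ymin,ymax): [(-62, 85, -55, -10), (-54, 95, -67, -2), (-46, 95, -32, 3), (-38, 95, -33, 9), (-22, 29, 4, 25), (-14, 28, 5, 40), (-6, 27, 3, 37), (2, 27, 6, 38), (10, 28, 3, 33), (18, 27, 6, 38), (26, 27, 6, 37), (34, 28, 5, 36), (42, 28, 4, 38), (50, 28, 7, 32)]
  z 20 197 27.7 (array([610.3,  41.5]), array([78.9, 36.5]), -9.9)
  z 30 34 30.7 (array([607.8,  40. ]), array([69.3, 28. ]), -14.4)
  z 70 26 75.2 (array([ 5.377e+02, -5.000e-01]), array([22.6,  4.3]), -9.4)
  z 80 28 84.5 (array([538.7,  -0.6]), array([24.4,  4.6]), -5.0)
  z 90 101 97.0 (array([541.1,  17.9]), array([41.6, 24.7]), 84.1)
```

Elbow is home (top 100 mm, foot top 30 mm above the bench). Next, the bracket.

```bash
python3 -m jog '[[0,-0.5,-0.3,-1,0,0,1.5],[0,-0.9,-0.55,-2,0,0,3],[0,-0.9,-0.55,-3,0,0,4.56],[0,-0.9,-0.55,-3.6,0,0,4.56],[0,-0.9,-0.55,-3.6,0,0,4.56]]'
python3 d.py 495.5 -105.7 47 14.7
```

```text
time: 12.15
ee_pos: [0.4951, -0.1028, 0.0848]
tcp_rot: [-89.9, 0.2, 14.5]
wrist_force: [0.1, 0.3, 0.6]
opening: 0.0853
t 12.15 pos [ 495.1 -102.8   84.8] rot [-89.9   0.2  14.5] open 85.3 F [0.1 0.3 0.6] -> units [ 0.02 -0.12 -1.51] turn 0.04 q [-12.  -1. -12.  79.   0.  64.]
```

```bash
python3 -m jog '[[0,0,-0.1,-0.7,0,0,0],[0,0,-0.1,-1.4,0,0,0],[0,0,-0.1,-1.5,0,0,0],[0,0,-0.1,-1.5,0,0,0]]' |sed -n 2p
python3 -m jog '[[1,0,0,0,0,0,0],[1,0,0,0,0,0,0],[1,0,0,0,0,0,0],[1,0,0,0,0,0,0],[1,0,0,0,0,0,0]]' 70
python3 -m jog '[[1,0,0,0,0,0,0],[1,0,0,0,0,0,0],[1,0,0,0.2,0,0,0],[1,0,0,0.6,0,0,0],[1,0,0,1.2,0,0,0]]'
python3 -m jog '[[1,0,0,0.8,0,0,0],[1,0,0,1.6,0,0,0],[1,0,0,2.4,0,0,0],[1,0,0,3.2,0,0,0],[1,0,0,3.4,0,0,0]]'
python3 -c "
import numpy as np
a=np.radians(-8.4);R=np.array([[np.cos(a),-np.sin(a)],[np.sin(a),np.cos(a)]])
for n,p in dict(bracket=(48,0),cheek=(1,21),plug=(1,-14.4)).items(): print(n,R@p+[589.3,23.2])"
python3 d.py 536.8 16 160 -8.3
```

```text
ee_pos: [0.4964, -0.1057, 0.05]
time: 13.05
ee_pos: [0.4965, -0.106, 0.05]
tcp_rot: [-90.0, -0.1, 14.7]
wrist_force: [0.9, 0.3, 8.2]
opening: 0.0228
time: 13.55
ee_pos: [0.4953, -0.1057, 0.0793]
tcp_rot: [-89.9, 0.1, 14.7]
wrist_force: [-0.3, -0.3, -2.7]
opening: 0.0222
time: 14.05
ee_pos: [0.497, -0.1061, 0.1675]
tcp_rot: [-90.1, -0.2, 14.7]
wrist_force: [-0.1, -0.4, -2.8]
opening: 0.0228
bracket [636.78507198  16.18801463]
cheek [593.35701593  43.82863596]
plug [588.18567672   8.80839538]
t 14.05 pos [ 497.  -106.1  167.5] rot [-90.1  -0.2  14.7] open 22.8 F [-0.1 -0.4 -2.8] -> units [ 1.59  4.88 -0.3 ] turn -4.6 q [-12.  -2.  -4.  88.  -0.  63.]
```

```bash
python3 -m jog '[[1,0.5,0.5,0,0,0,-0.4],[1,1.2,1,0,0,0,-1],[1,1.9,1.6,0,0,0,-1.6],[1,2.5,2.2,0,0,0,-2.1],[1,2.8,2.45,0,0,0,-2.3]]' |sed -n 2p
python3 -m jog '[[1,0.5,0.5,0,0,0,-0.4],[1,1.2,1,0,0,0,-1],[1,1.9,1.6,0,0,0,-1.6],[1,2.5,2.2,0,0,0,-2.1],[1,2.8,2.45,0,0,0,-2.3]]' |sed -n 2p
python3 -m jog '[[1,0,0,0,0,0,0],[1,0,0,0,0,0,0]]'>/dev/null
python3 d.py 636.8 16.2 168 -8.3
python3 held.py 103
python3 - <<'E'
from h import *
P=np.load("side_P.npy"); P=P[P[:,2]<.22]
F=P[(P[:,2]<.15)&(P[:,0]<.61)]
for _ in range(3):
    A=np.c_[F[:,:2]-[.588,.023],np.ones(len(F))]; c=np.linalg.lstsq(A,F[:,2],rcond=None)[0]; r=F[:,2]-A@c; F=F[abs(r)<.003]
print("foot slopes",np.degrees(c[:2]),c[2]*1000,len(F),rect(F),"all",rect(P))
T=P[P[:,2]>.17];print("top",rect(T),T.mean(0))
E
```

```text
ee_pos: [0.5668, -0.0436, 0.1637]
ee_pos: [0.6366, 0.0174, 0.1637]
t 15.25 pos [635.6  16.1 164.1] rot [-90.    0.   -8.2] open 22.6 F [-0.1 -0.1 -3.5] -> units [0.05 0.01 0.16] turn -0.01 q [  1.  16.  15.  89.  -0. 100.]
top 0 zhist (array([0, 0, 0, 0, 0, 0, 0, 0, 0, 0, 0, 0, 0, 0, 0]), array([100., 110., 120., 130., 140., 150., 160., 170., 180., 190., 200.,
       210., 220., 230., 240., 250.]))
side 943 zhist (array([  0,  54, 268, 357,  38,  37,  38,  48,  96,   0,   0,   0,   0,
         0,   0]), array([100., 110., 120., 130., 140., 150., 160., 170., 180., 190., 200.,
       210., 220., 230., 240., 250.]))
(array([613.5,  17.4]), array([115.1,  68. ]), -8.6) [112.  340.7]
foot slopes [-0.24100558  2.75970763] 130.03421968297494 298 (array([583.9,  21.4]), array([64.5, 57. ]), 83.5) all (array([604.7,  18.7]), array([97.5, 68. ]), -8.6)
top (array([640.1,   7.1]), array([62. , 25.9]), 58.0) [ 0.63335373 -0.00207323  0.18027294]
```

```bash
python3 -m jog '[[1,0.02,0.04,-0.3,0,0,0],[1,0.02,0.04,-0.8,0,0,0],[1,0.02,0.04,-1.3,0,0,0],[1,0.02,0.04,-1.7,0,0,0],[1,0.02,0.04,-1.8,0,0,0]]'
python3 -m jog '[[1,0,0,-0.15,0,0,0],[1,0,0,-0.3,0,0,0],[1,0,0,-0.45,0,0,0],[1,0,0,-0.6,0,0,0],[1,0,0,-0.6,0,0,0]]'
python3 -m jog '[[1,0,0,-0.1,0,0,0],[1,0,0,-0.2,0,0,0],[1,0,0,-0.3,0,0,0],[1,0,0,-0.4,0,0,0],[1,0,0,-0.4,0,0,0]]'
```

```text
time: 15.85
ee_pos: [0.6356, 0.0176, 0.117]
tcp_rot: [-90.0, 0.2, -8.3]
wrist_force: [-0.4, 0.1, -3.5]
opening: 0.0227
time: 16.35
ee_pos: [0.6364, 0.0176, 0.1037]
tcp_rot: [-90.0, 0.0, -8.3]
wrist_force: [-0.7, -0.7, -2.8]
opening: 0.022
time: 16.85
ee_pos: [0.6364, 0.0176, 0.0938]
tcp_rot: [-90.0, 0.0, -8.3]
wrist_force: [0.8, 0.6, -2.6]
opening: 0.0223
```

```bash
python3 -m jog '[[1,0,0,-0.1,0,0,0],[1,0,0,-0.2,0,0,0],[1,0,0,-0.3,0,0,0],[1,0,0,-0.38,0,0,0],[1,0,0,-0.38,0,0,0]]'
python3 -m jog '[[1,0,0,-0.04,0,0,0],[1,0,0,-0.08,0,0,0],[1,0,0,-0.12,0,0,0],[1,0,0,-0.12,0,0,0]]'
```

```text
time: 17.35
ee_pos: [0.6364, 0.0176, 0.0843]
tcp_rot: [-90.0, 0.0, -8.3]
wrist_force: [-0.1, -0.0, -3.3]
opening: 0.0224
time: 17.75
ee_pos: [0.6365, 0.0176, 0.0817]
tcp_rot: [-90.0, 0.0, -8.3]
wrist_force: [0.6, 0.3, -2.7]
opening: 0.0225
```

```bash
python3 -m jog '[[1,0,0,-0.04,0,0,0],[1,0,0,-0.08,0,0,0],[1,0,0,-0.08,0,0,0]]'
python3 -m jog '[[1,0,0,-0.04,0,0,0],[1,0,0,-0.08,0,0,0],[1,0,0,-0.08,0,0,0]]'
```

```text
time: 18.05
ee_pos: [0.6367, 0.0176, 0.08]
tcp_rot: [-90.0, -0.0, -8.3]
wrist_force: [-0.7, -0.9, -1.1]
opening: 0.0224
time: 18.35
ee_pos: [0.6368, 0.0176, 0.08]
tcp_rot: [-90.0, -0.1, -8.3]
wrist_force: [-5.1, -0.3, 12.7]
opening: 0.0225
```

Contact right at the expected 80 mm. Release, back off, and check.

```bash
python3 -m jog '[[1,0,0,0.04,0,0,0],[0.5,0,0,0.04,0,0,0],[0.45,0,0,0.04,0,0,0],[0.45,0,0,0.04,0,0,0],[0.45,0,0,0.04,0,0,0]]'
python3 -m jog '[[0.45,0,0,0.4,0,0,0],[0.45,0,0,1.2,0,0,0],[0.3,0,0,2.4,0,0,0],[0,0,0,3.2,0,0,0],[0,0,0,3.4,0,0,0]]'|sed -n 2p
python3 -m jog '[[0,0,-2,0,0,0,2],[0,0,-4,0,0,0,4],[0,0,-6,0,0,0,5.5],[0,0,-8,0,0,0,7],[0,0,-8,0,0,0,8]]' |sed -n 2p
python3 look.py; python3 d.py 615.5 -288.3 100 91.7
```

```text
time: 18.85
ee_pos: [0.6366, 0.0176, 0.0786]
tcp_rot: [-90.0, 0.0, -8.3]
wrist_force: [0.2, -0.7, -0.2]
opening: 0.047
ee_pos: [0.6376, 0.0176, 0.1673]
ee_pos: [0.6357, -0.1874, 0.1625]
top x-profile(x,zmed,ymin,ymax): [(-62, 99, -28, 32), (-54, 99, -31, 38), (-46, 100, -30, 34), (-38, 99, -30, 37), (-30, 48, -31, 37), (-22, 48, -30, 34), (-14, 47, -29, 36), (-6, 47, -31, 36), (2, 47, -30, 35), (10, 48, -31, 36), (18, 47, -30, 36), (26, 47, -29, 35), (34, 62, -31, 36), (42, 99, -30, 38), (50, 99, -29, 37), (58, 98, -28, 37)]
  z 40 526 47.0 (array([595.7,  25. ]), array([68. , 63.2]), 81.8)
  z 50 149 51.8 (array([595.5,  25.8]), array([68. , 64.1]), 82.4)
  z 90 315 98.1 (array([590.8,  24.6]), array([120.3,  65.5]), -8.1)
  z 100 252 102.0 (array([589.8,  23.9]), array([118.4,  65.2]), -7.9)
side x-profile(x,zmed,ymin,ymax): [(-62, 90, -34, 30), (-54, 97, -33, 33), (-46, 97, -32, 32), (-38, 97, -32, 31), (-30, 45, -14, 42), (-22, 46, -16, 40), (-14, 45, -13, 41), (-6, 46, -13, 40), (2, 46, -16, 38), (10, 46, -13, 37), (18, 46, -11, 37), (26, 46, -11, 38), (34, 81, -33, 36), (42, 97, -33, 33), (50, 97, -33, 32), (58, 96, -29, 31)]
  z 40 314 46.1 (array([596.6,  33.5]), array([62.5, 58.5]), -10.9)
  z 60 58 66.2 (array([595.1,  26. ]), array([131.8,  71.2]), -7.0)
  z 70 88 74.5 (array([595.1,  26.5]), array([131.2,  75.8]), -8.0)
  z 80 90 84.8 (array([585.5,  16.1]), array([116.7,  56.8]), -5.6)
  z 90 394 97.2 (array([588.8,  23.7]), array([120. ,  67.4]), -8.8)
  z 100 33 100.6 (array([589.9,  25.5]), array([114.3,  59.5]), -4.9)
t 19.95 pos [ 636.  -184.2  162.7] rot [-89.9   0.1  31.6] open 85.7 F [-0.   0.1 -0.1] -> units [-0.82 -4.16 -2.51] turn 12.02 q [-16.  20.  20.  90.  -0.  42.]
```

Both uprights are level at 100 mm, and the nest's centre is about (589.6, 24). Next, the cheek.

```bash
python3 -m jog '[[0,-0.2,-1,0,0,0,1.7],[0,-0.4,-2,0,0,0,3.4],[0,-0.6,-3,0,0,0,5],[0,-0.8,-4.16,0,0,0,6.7],[0,-0.82,-4.16,-0.5,0,0,8.4]]' |sed -n 2p
python3 -m jog '[[0,0,0,-1,0,0,1.7],[0,0,0,-1.8,0,0,3.4],[0,0,0,-2,0,0,3.6],[0,0,0,-2,0,0,3.6]]'
python3 - <<'E'
from h import *
im,w=shoot("side")
for r in bot.regions_of("side","cheek")[:1]:
    P=w[r['pixels']]; P=P[P[:,2]>.045]; print(r['conf'],len(P),rect(P) if len(P)>5 else 0)
E
python3 d.py 615.5 -288.5 29 91.7
```

```text
ee_pos: [0.6162, -0.2883, 0.1523]
time: 20.85
ee_pos: [0.6159, -0.2852, 0.1005]
tcp_rot: [-89.9, -0.1, 91.4]
wrist_force: [-0.1, -0.7, -0.2]
opening: 0.0853
0.94 301 (array([ 616.6, -307.2]), array([62.6, 60.2]), 1.7)
t 20.95 pos [ 616.6 -285.9  102.5] rot [-90.1   0.   91.5] open 85.5 F [-0.6  0.  -0.1] -> units [-0.05 -0.1  -2.94] turn 0.04 q [-25.  22.  16.  84.   0. -26.]
```

```bash
python3 -m jog '[[0,-0.05,-0.1,-1,0,0,0],[0,-0.05,-0.1,-2,0,0,0],[0,-0.05,-0.1,-2.8,0,0,0],[0,-0.05,-0.1,-2.94,0,0,0],[0,-0.05,-0.1,-2.94,0,0,0]]' |sed -n 2,4p
python3 -m jog '[[1,0,0,0,0,0,0],[1,0,0,0,0,0,0],[1,0,0,0,0,0,0],[1,0,0,0,0,0,0],[1,0,0,0,0,0,0]]' 70
python3 -m jog '[[1,0,0,0,0,0,0],[1,0,0,0,0,0,0],[1,0,0,0.2,0,0,0],[1,0,0,0.6,0,0,0],[1,0,0,1.2,0,0,0]]'
python3 -m jog '[[1,0,0,0.8,0,0,0],[1,0,0,1.6,0,0,0],[1,0,0,2.4,0,0,0],[1,0,0,3.2,0,0,0],[1,0,0,3.4,0,0,0]]'
python3 d.py 593.6 44.6 145 81.8
```

```text
ee_pos: [0.6151, -0.2888, 0.0286]
tcp_rot: [-90.0, 0.0, 91.6]
wrist_force: [-0.3, 0.4, -0.2]
time: 21.95
ee_pos: [0.6152, -0.289, 0.0286]
tcp_rot: [-90.1, 0.0, 91.7]
wrist_force: [0.1, 0.2, -1.1]
opening: 0.0228
time: 22.45
ee_pos: [0.6142, -0.2886, 0.0576]
tcp_rot: [-89.9, -0.1, 91.7]
wrist_force: [-0.7, 0.2, -1.7]
opening: 0.0227
time: 22.95
ee_pos: [0.6157, -0.2894, 0.1466]
tcp_rot: [-90.2, 0.1, 91.7]
wrist_force: [0.4, -0.4, -2.1]
opening: 0.0226
t 22.95 pos [ 615.7 -289.4  146.6] rot [-90.2   0.1  91.7] open 22.6 F [ 0.4 -0.4 -2.1] -> units [-0.89 13.36 -0.06] turn -1.98 q [-25.  22.  21.  89.  -0. -27.]
```

```bash
python3 -m jog '[[1,-0.05,0.8,0,0,0,-0.1],[1,-0.15,2.2,0,0,0,-0.3],[1,-0.25,3.8,0,0,0,-0.6],[1,-0.35,5.4,0,0,0,-0.8],[1,-0.44,6.7,0,0,0,-1]]' |sed -n 2p
python3 -m jog '[[1,-0.1,1.5,0,0,0,-0.2],[1,-0.2,3,0,0,0,-0.4],[1,-0.3,4.6,0,0,0,-0.7],[1,-0.4,6.1,0,0,0,-0.9],[1,-0.44,6.66,0,0,0,-1]]' |sed -n 2p
python3 -m jog '[[1,0,0,0,0,0,0],[1,0,0,0,0,0,0]]'>/dev/null
python3 d.py 593.6 44.6 145 81.8
python3 held.py 103
python3 - <<'E'
from h import *
P=np.load("side_P.npy"); P=P[P[:,2]<.22]
F=P[(P[:,2]<.145)]
for _ in range(4):
    A=np.c_[F[:,:2]-[.588,.023],np.ones(len(F))]; c=np.linalg.lstsq(A,F[:,2],rcond=None)[0]; r=F[:,2]-A@c; F=F[abs(r)<.003]
print("foot slopes",np.degrees(c[:2]),c[2]*1000,len(F),rect(F),"all",rect(P[P[:,2]<.145]))
E
```

```text
ee_pos: [0.6034, -0.1195, 0.1427]
ee_pos: [0.5923, 0.0482, 0.1427]
t 24.15 pos [592.8  45.  142.7] rot [-90.    0.   81.7] open 22.6 F [ 0.  -0.  -1.3] -> units [ 0.03 -0.02  0.09] turn 0.01 q [ 4. 10.  6. 86. -0. 13.]
top 17 zhist (array([6, 0, 1, 1, 0, 0, 0, 0, 0, 0, 0, 0, 0, 0, 0]), array([100., 110., 120., 130., 140., 150., 160., 170., 180., 190., 200.,
       210., 220., 230., 240., 250.]))
(array([569.6, -14.2]), array([146.4,   9.8]), 2.0) [103.  614.7]
side 422 zhist (array([  0,  47, 190, 155,  10,   5,  15,   0,   0,   0,   0,   0,   0,
         0,   0]), array([100., 110., 120., 130., 140., 150., 160., 170., 180., 190., 200.,
       210., 220., 230., 240., 250.]))
(array([589.5,  16.1]), array([64.8, 61.9]), -9.5) [111.6 166.1]
foot slopes [1.0800414  7.87531629] 131.4315382073228 182 (array([587.2,  10. ]), array([63.2, 46.7]), -7.6) all (array([587.6,  10.1]), array([64.5, 48.2]), -6.4)
```

```bash
python3 -c "
import cv2
a=cv2.imread('pics/held_side.png')[150:300,220:420];cv2.imwrite('pics/v3.png',cv2.resize(a,None,fx=4,fy=4,interpolation=cv2.INTER_CUBIC))"
```

```text
(no output)
```

View pics/v3.png

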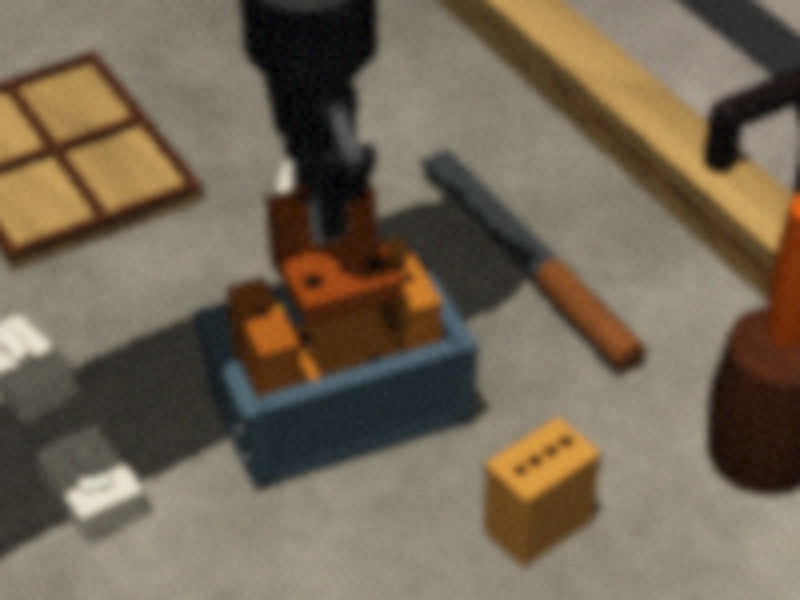

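Cheek is over the gap between the uprights (px (340,280) in the crop), a little nose-down in the grip; the other pieces are fine. Lowering.

```bash
python3 -m jog '[[1,0.03,0,-0.2,0,0,0],[1,0.03,0,-0.4,0,0,0],[1,0.03,0,-0.6,0,0,0],[1,0.03,0,-0.8,0,0,0],[1,0.03,0,-1,0,0,0]]'|sed -n 2,4p
python3 -m jog '[[1,0,0,-0.15,0,0,0],[1,0,0,-0.3,0,0,0],[1,0,0,-0.45,0,0,0],[1,0,0,-0.6,0,0,0],[1,0,0,-0.7,0,0,0]]'|sed -n 2,4p
python3 -m jog '[[1,0,0,-0.1,0,0,0],[1,0,0,-0.2,0,0,0],[1,0,0,-0.3,0,0,0],[1,0,0,-0.4,0,0,0],[1,0,0,-0.4,0,0,0]]'|sed -n 2,4p
```

```text
ee_pos: [0.5935, 0.0449, 0.1171]
tcp_rot: [-90.0, 0.0, 81.7]
wrist_force: [-0.4, -0.0, -1.5]
ee_pos: [0.5935, 0.0451, 0.0999]
tcp_rot: [-90.0, 0.0, 81.7]
wrist_force: [-0.4, -0.5, -2.5]
ee_pos: [0.5934, 0.0451, 0.0899]
tcp_rot: [-90.0, 0.0, 81.7]
wrist_force: [-0.7, -0.1, -1.7]
```

```bash
python3 -m jog '[[1,0,0,-0.08,0,0,0],[1,0,0,-0.16,0,0,0],[1,0,0,-0.24,0,0,0],[1,0,0,-0.32,0,0,0],[1,0,0,-0.32,0,0,0]]'|sed -n 2,4p
python3 -m jog '[[1,0,0,-0.04,0,0,0],[1,0,0,-0.08,0,0,0],[1,0,0,-0.12,0,0,0],[1,0,0,-0.12,0,0,0]]'|sed -n 2,4p
python3 -m jog '[[1,0,0,-0.04,0,0,0],[1,0,0,-0.08,0,0,0],[1,0,0,-0.08,0,0,0]]'|sed -n 2,4p
```

```text
ee_pos: [0.5934, 0.0451, 0.0819]
tcp_rot: [-90.0, 0.0, 81.7]
wrist_force: [-0.3, 0.0, -2.0]
ee_pos: [0.5935, 0.0451, 0.0791]
tcp_rot: [-90.0, 0.0, 81.7]
wrist_force: [0.2, -0.6, -1.8]
ee_pos: [0.5935, 0.0451, 0.0771]
tcp_rot: [-90.0, 0.0, 81.7]
wrist_force: [-0.1, 0.4, -1.3]
```

```bash
python3 -m jog '[[1,0,0,-0.04,0,0,0],[1,0,0,-0.06,0,0,0],[1,0,0,-0.06,0,0,0]]'|sed -n 2,4p
python3 -m jog '[[1,0,0,-0.04,0,0,0],[1,0,0,-0.06,0,0,0],[1,0,0,-0.06,0,0,0]]'|sed -n 2,4p
```

```text
ee_pos: [0.5936, 0.0451, 0.0766]
tcp_rot: [-90.0, -0.0, 81.7]
wrist_force: [-3.1, 0.6, 5.3]
ee_pos: [0.5937, 0.0451, 0.0765]
tcp_rot: [-90.1, -0.0, 81.7]
wrist_force: [-7.6, -0.5, 15.8]
```

Seated at 76.5 mm, as expected. Release and go over to the plug.

```bash
python3 -m jog '[[1,0,0,0.06,0,0,0],[0.5,0,0,0.06,0,0,0],[0.45,0,0,0.06,0,0,0],[0.45,0,0,0.06,0,0,0],[0.45,0,0,0.06,0,0,0]]'|sed -n 2,5p
python3 -m jog '[[0.45,0,0,0.4,0,0,0],[0.45,0,0,1.2,0,0,0],[0.3,0,0,2.4,0,0,0],[0,0,0,3.2,0,0,0],[0,0,0,3.4,0,0,0]]'|sed -n 2p
python3 -m jog '[[0,0.3,-1.5,0,0,0,0.5],[0,0.7,-3,0,0,0,1],[0,1.2,-5,0,0,0,2],[0,1.94,-7.08,0,0,0,3.2],[0,1.94,-7.08,0,0,0,3.2]]' |sed -n 2p
python3 look.py; python3 d.py 642 -132.5 120 98
python3 - <<'E'
from h import *
im,w=shoot("side")
r=bot.regions_of("side","plug")[0]; P=w[r['pixels']]; P=P[(P[:,2]>.06)&(P[:,2]<.075)]; print(r['conf'],len(P),rect(P) if len(P)>5 else 0)
E
```

```text
ee_pos: [0.5935, 0.0451, 0.0755]
tcp_rot: [-90.0, 0.0, 81.7]
wrist_force: [0.9, 0.3, 0.1]
opening: 0.0466
ee_pos: [0.5947, 0.0452, 0.1641]
ee_pos: [0.6425, -0.1366, 0.1591]
top x-profile(x,zmed,ymin,ymax): [(-62, 99, -7, 32), (-54, 100, -9, 38), (-46, 100, -10, 34), (-38, 99, -10, 38), (-30, 97, -4, 36), (-22, 96, -4, 36), (-14, 96, -5, 36), (-6, 96, -7, 36), (2, 97, -7, 37), (10, 96, -9, 30), (18, 95, -10, 36), (26, 96, -10, 36), (34, 98, -26, 36), (42, 99, -28, 36), (50, 100, -27, 37), (58, 98, -26, 38)]
  z 60 169 65.8 (array([597.5,  30.9]), array([120.9,  58.2]), -8.3)
  z 90 364 97.8 (array([591. ,  26.6]), array([120.3,  62.2]), -8.8)
  z 100 348 101.9 (array([591. ,  27.3]), array([118.3,  61.3]), -10.8)
side x-profile(x,zmed,ymin,ymax): [(-62, 93, -31, 31), (-54, 96, -33, 34), (-46, 97, -33, 33), (-38, 96, -32, 31), (-30, 90, -14, 28), (-22, 85, -8, 31), (-14, 78, -23, 29), (-6, 78, -25, 30), (2, 80, -21, 29), (10, 79, -21, 28), (18, 81, -14, 30), (26, 81, -13, 32), (34, 92, -32, 35), (42, 97, -32, 33), (50, 97, -33, 38), (58, 96, -12, 27)]
  z 60 222 65.2 (array([596.4,  18.3]), array([134.6,  64.1]), -3.1)
  z 70 132 75.1 (array([593.1,  15.5]), array([130.8,  53.2]), -9.2)
  z 80 150 85.3 (array([587.1,  20.8]), array([117.7,  62.3]), -7.7)
  z 90 592 97.0 (array([588.7,  24.2]), array([120.3,  70.7]), -5.9)
  z 100 39 100.7 (array([588.8,  21.8]), array([119.7,  58.2]), -5.0)
t 29.15 pos [ 641.9 -133.3  159.5] rot [-89.9  -0.   97.5] open 85.4 F [0.3 1.3 0.3] -> units [ 0.    0.03 -1.58] turn 0.1 q [-12.  19.  19.  90.   0. -19.]
0.83 320 (array([ 641.2, -132.8]), array([61.2, 39.9]), 7.7)
```

```bash
python3 -m jog '[[0,0,0.02,-1.2,0,0,0],[0,0,0.02,-2.4,0,0,0],[0,0,0.02,-3.6,0,0,0],[0,0,0.02,-4.6,0,0,0],[0,0,0.02,-4.7,0,0,0]]' |sed -n 2,4p
python3 -m jog '[[1,0,0,0,0,0,0],[1,0,0,0,0,0,0],[1,0,0,0,0,0,0],[1,0,0,0,0,0,0],[1,0,0,0,0,0,0]]' 70
python3 -m jog '[[1,0,0,0,0,0,0],[1,0,0,0.2,0,0,0],[1,0,0,0.6,0,0,0],[1,0,0,1.4,0,0,0],[1,0,0,2,0,0,0]]'|sed -n 2,5p
python3 -m jog '[[1,0,0,0.8,0,0,0],[1,0,0,1.6,0,0,0],[1,0,0,2.4,0,0,0],[1,0,0,2.6,0,0,0],[1,0,0,2.6,0,0,0]]'|sed -n 2,5p
python3 d.py 588.5 9.5 158 81.8
```

```text
ee_pos: [0.6399, -0.1292, 0.0399]
tcp_rot: [-89.7, -0.1, 97.8]
wrist_force: [-0.4, 0.8, -0.9]
time: 30.25
ee_pos: [0.643, -0.1312, 0.0455]
tcp_rot: [-90.2, 0.0, 97.7]
wrist_force: [-1.5, 1.9, 6.1]
opening: 0.0376
ee_pos: [0.6423, -0.1316, 0.0952]
tcp_rot: [-90.1, 0.0, 97.7]
wrist_force: [0.7, 0.7, -1.4]
opening: 0.0375
ee_pos: [0.6426, -0.1316, 0.1594]
tcp_rot: [-90.1, 0.0, 97.7]
wrist_force: [0.0, 0.0, -1.2]
opening: 0.0379
t 31.25 pos [ 642.6 -131.6  159.4] rot [-90.1   0.   97.7] open 37.9 F [ 0.   0.  -1.2] -> units [-2.16  5.64 -0.06] turn -3.18 q [-12.  19.  18.  89.  -0. -19.]
```

```bash
python3 -m jog '[[1,-0.3,0.8,0,0,0,-0.4],[1,-0.8,2.1,0,0,0,-1.2],[1,-1.4,3.6,0,0,0,-2],[1,-1.9,5,0,0,0,-2.8],[1,-2.16,5.65,0,0,0,-3.18]]' |sed -n 2p
python3 -m jog '[[1,0,0,0,0,0,0],[1,0,0,0,0,0,0]]'>/dev/null
python3 d.py 588.5 9.8 158 81.8
python3 held.py 103
python3 - <<'E'
from h import *
P=np.load("side_P.npy"); P=P[P[:,2]<.2]; print("all",rect(P))
E
```

```text
ee_pos: [0.5866, 0.0122, 0.1571]
t 31.95 pos [587.8   9.9 157.5] rot [-89.9   0.   81.9] open 37.9 F [ 0.  -0.3 -0.7] -> units [ 0.03 -0.    0.02] turn -0.02 q [ 1.  9.  7. 87. -0.  9.]
top 0 zhist (array([0, 0, 0, 0, 0, 0, 0, 0, 0, 0, 0, 0, 0, 0, 0]), array([100., 110., 120., 130., 140., 150., 160., 170., 180., 190., 200.,
       210., 220., 230., 240., 250.]))
side 531 zhist (array([  0,  52,  84,  74,  79,  57,  46, 132,   5,   1,   1,   0,   0,
         0,   0]), array([100., 110., 120., 130., 140., 150., 160., 170., 180., 190., 200.,
       210., 220., 230., 240., 250.]))
(array([584.3,   3.5]), array([58.8, 46.4]), -4.1) [110.8 201.1]
all (array([585.4,   3.9]), array([58.7, 45.2]), -9.0)
```

```bash
python3 -m jog '[[1,0.05,0,-0.2,0,0,0],[1,0.05,0,-0.4,0,0,0],[1,0.05,0,-0.6,0,0,0],[1,0.05,0,-0.8,0,0,0],[1,0.05,0,-1,0,0,0]]'|sed -n 2,4p
python3 -m jog '[[1,0,0,-0.12,0,0,0],[1,0,0,-0.24,0,0,0],[1,0,0,-0.36,0,0,0],[1,0,0,-0.48,0,0,0],[1,0,0,-0.6,0,0,0]]'|sed -n 2,4p
python3 -m jog '[[1,0,0,-0.05,0,0,0],[1,0,0,-0.1,0,0,0],[1,0,0,-0.14,0,0,0],[1,0,0,-0.14,0,0,0]]'|sed -n 2,4p
```

```text
ee_pos: [0.5893, 0.0097, 0.1327]
tcp_rot: [-90.0, 0.0, 81.8]
wrist_force: [-0.9, -0.2, -1.2]
ee_pos: [0.5894, 0.0099, 0.1181]
tcp_rot: [-90.0, -0.0, 81.8]
wrist_force: [0.1, -0.6, -1.4]
ee_pos: [0.5893, 0.0098, 0.1147]
tcp_rot: [-90.0, 0.0, 81.8]
wrist_force: [0.2, -0.2, -1.3]
```

```bash
python3 -m jog '[[1,0,0,-0.04,0,0,0],[1,0,0,-0.08,0,0,0],[1,0,0,-0.1,0,0,0],[1,0,0,-0.1,0,0,0]]'|sed -n 2,4p
python3 -m jog '[[1,0,0,-0.04,0,0,0],[1,0,0,-0.06,0,0,0],[1,0,0,-0.06,0,0,0]]'|sed -n 2,4p
python3 -m jog '[[1,0,0,-0.03,0,0,0],[1,0,0,-0.04,0,0,0],[1,0,0,-0.04,0,0,0]]'|sed -n 2,4p
```

```text
ee_pos: [0.5893, 0.0098, 0.1122]
tcp_rot: [-90.0, 0.0, 81.8]
wrist_force: [-0.4, 0.3, -2.2]
ee_pos: [0.5895, 0.0099, 0.1114]
tcp_rot: [-90.0, -0.0, 81.8]
wrist_force: [-1.5, 0.5, 4.7]
ee_pos: [0.5896, 0.0098, 0.1114]
tcp_rot: [-90.1, -0.0, 81.8]
wrist_force: [-4.4, 0.5, 10.4]
```

```bash
python3 -m jog '[[1,0,0,0.04,0,0,0],[0.4,0,0,0.04,0,0,0],[0.3,0,0,0.04,0,0,0],[0.3,0,0,0.04,0,0,0],[0.3,0,0,0.04,0,0,0]]'|sed -n 2,5p
python3 -m jog '[[0.3,0,0,0.4,0,0,0],[0.3,0,0,1.2,0,0,0],[0.2,0,0,2.4,0,0,0],[0,0,0,3.2,0,0,0],[0,0,0,3.4,0,0,0]]'|sed -n 2p
python3 -m jog '[[0,-1,-2,0,0,0,0],[0,-2,-4,0,0,0,0],[0,-3,-6,0,0,0,0],[0,-3,-7,0,0,0,0],[0,-3,-7,0,0,0,0]]' |sed -n 2p
python3 look.py
cat > casts.py <<'E'
from h import *
for n in("top","side"):
    im,w=shoot(n)
    for o in("cast_nose","cast_eye","cast_ear","cast_lips"):
        for r in bot.regions_of(n,o)[:1]:
            P=w[r['pixels']]; P=P[~np.isnan(P[:,0])&(P[:,2]>.015)&(P[:,2]<.06)]
            if len(P)>60 and r['conf']>.3: print(n,o,round(r['conf'],2),np.round(r['point']),len(P),rect(P),"z97",round(np.percentile(P[:,2],97)*1000))
E
python3 casts.py
```

```text
ee_pos: [0.5893, 0.0098, 0.1105]
tcp_rot: [-90.0, 0.0, 81.8]
wrist_force: [0.3, 0.4, -0.1]
opening: 0.0597
ee_pos: [0.5903, 0.0099, 0.1991]
ee_pos: [0.5128, -0.169, 0.1953]
top x-profile(x,zmed,ymin,ymax): [(-62, 100, -31, 32), (-54, 100, -30, 37), (-46, 99, -30, 34), (-38, 99, -28, 38), (-30, 102, -33, 37), (-22, 128, -33, 37), (-14, 129, -32, 36), (-6, 129, -33, 36), (2, 129, -32, 36), (10, 130, -33, 36), (18, 129, -33, 37), (26, 129, -32, 30), (34, 100, -31, 36), (42, 99, -30, 38), (50, 99, -29, 37), (58, 99, -28, 37)]
  z 60 35 66.6 (array([592.8,  24.4]), array([109.2,  72.1]), -8.6)
  z 90 411 97.8 (array([590.6,  23.7]), array([119.7,  66.7]), -8.2)
  z 100 394 102.1 (array([590.1,  23.5]), array([119. ,  66.1]), -8.6)
  z 120 104 128.1 (array([589.9,   9.9]), array([60.1, 39.2]), -8.2)
  z 130 321 132.7 (array([589.4,   9.7]), array([59.6, 38.9]), -8.3)
side x-profile(x,zmed,ymin,ymax): [(-62, 90, -33, 30), (-54, 97, -33, 34), (-46, 97, -34, 33), (-38, 96, -31, 30), (-30, 100, -33, 29), (-22, 117, -34, 4)]
  z 60 26 66.8 (array([541.2,   9.6]), array([70.9, 35.7]), -51.7)
  z
[... 261 characters left out ...]
6.5)
  z 120 47 126.6 (array([564.4,  11.6]), array([39.1, 11.8]), 82.8)
  z 130 26 131.2 (array([566. ,  11.9]), array([37.8,  8.9]), 80.8)
top cast_nose 0.59 [316. 240.] 416 (array([421.2, 151.5]), array([67.1, 38.6]), -82.6) z97 39
top cast_eye 0.78 [213. 216.] 431 (array([675.6, 214.7]), array([68.7, 41.6]), 52.1) z97 37
top cast_ear 0.96 [313. 289.] 473 (array([418.4,  34.2]), array([66.1, 42.1]), -87.9) z97 35
top cast_lips 0.48 [273. 162.] 844 (array([534.9, 357. ]), array([198., 150.]), 88.9) z97 21
side cast_nose 0.9 [242. 223.] 342 (array([419.7, 150.4]), array([69.7, 42.4]), -81.6) z97 35
side cast_ear 0.74 [270. 246.] 392 (array([417.2,  33.9]), array([69.3, 41.8]), -88.2) z97 33
```

The nest is complete (plug top 131 mm, uprights at 100 mm). Next the casts, starting with the ear, which hasn't moved.

```bash
python3 -m jog '[[0,-0.6,1.6,0,0,0,-1.7],[0,-1.2,3.2,0,0,0,-3.4],[0,-1.9,4.8,0,0,0,-5.1],[0,-2.4,6.4,0,0,0,-6.8],[0,-2.9,8,0,0,0,-8.4]]'|sed -n 2,3p
python3 -m jog '[[0,-0.4,0.1,-1,0,0,-1.7],[0,-0.9,0.1,-2,0,0,-3.4],[0,-0.9,0.1,-3,0,0,-5.1],[0,-0.9,0.1,-4,0,0,-6.8],[0,-0.9,0.1,-4.5,0,0,-7.6]]'|sed -n 2,3p
python3 -m jog '[[0,0,0,0,0,0,0],[0,0,0,0,0,0,0]]'>/dev/null; python3 d.py 418 34 40 2
```

```text
ee_pos: [0.4427, 0.0318, 0.196]
tcp_rot: [-90.0, -0.0, 40.5]
ee_pos: [0.42, 0.033, 0.0814]
tcp_rot: [-90.0, 0.1, 2.6]
t 37.75 pos [421.1  32.9  83.9] rot [-90.  -0.   3.] open 85.2 F [ 0.1 -0.5  0.5] -> units [-0.12  0.04 -1.75] turn -0.2 q [  4. -13. -23.  80.  -0.  91.]
```

```bash
python3 -m jog '[[0,-0.12,0.04,-0.8,0,0,-0.2],[0,-0.12,0.04,-1.6,0,0,-0.2],[0,-0.12,0.04,-2.4,0,0,-0.2],[0,-0.12,0.04,-3,0,0,-0.2],[0,-0.12,0.04,-3.02,0,0,-0.2]]'|sed -n 2,4p
python3 -m jog '[[1,0,0,0,0,0,0],[1,0,0,0,0,0,0],[1,0,0,0,0,0,0],[1,0,0,0,0,0,0],[1,0,0,0,0,0,0]]' 30
python3 -m jog '[[1,0,0,0,0,0,0],[1,0,0,0.2,0,0,0],[1,0,0,0.6,0,0,0],[1,0,0,1.4,0,0,0],[1,0,0,2,0,0,0]]'|sed -n 2,5p
python3 d.py 571.6 403 90 -1
python3 -c "
from h import *
im,_=bot.camera('side');cv2.imwrite('pics/e1.png',cv2.resize(im[120:320,160:420,::-1],None,fx=3,fy=3))"
```

```text
ee_pos: [0.4175, 0.0338, 0.0072]
tcp_rot: [-90.0, 0.1, 2.0]
wrist_force: [0.5, -0.0, -0.0]
time: 38.75
ee_pos: [0.4188, 0.0339, 0.009]
tcp_rot: [-90.0, -0.1, 1.9]
wrist_force: [-0.5, -0.9, 6.1]
opening: 0.0413
ee_pos: [0.4181, 0.0339, 0.0594]
tcp_rot: [-90.0, -0.0, 1.9]
wrist_force: [0.2, -0.0, -1.0]
opening: 0.0418
t 39.25 pos [418.1  33.9  59.4] rot [-90.   -0.    1.9] open 41.8 F [ 0.2 -0.  -1. ] -> units [ 6.14 14.76  1.23] turn -0.58 q [  5. -13. -26.  77.   0.  93.]
```

View pics/e1.png

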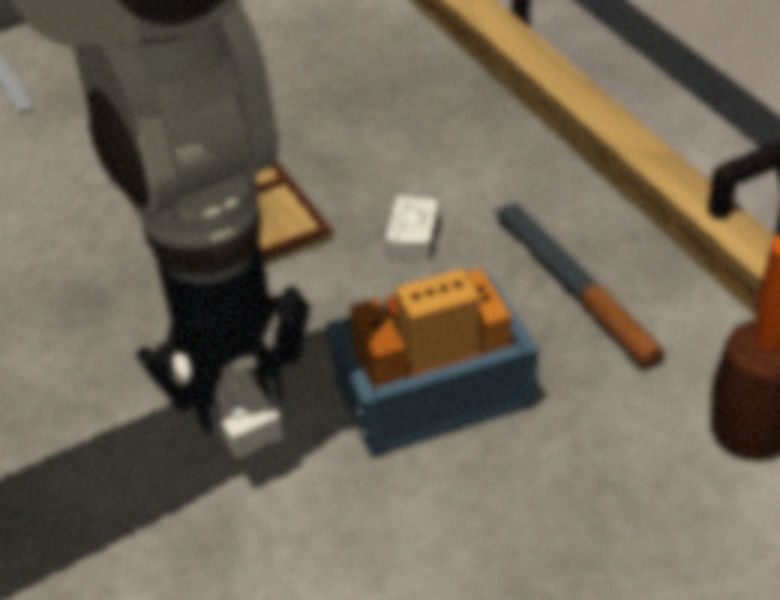

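The ear cast is held at px (245,420), the nest looks right, and the eye cast sits at (412,225). Moving to the far left bay.

```bash
python3 -m jog '[[1,0,0,0.6,0,0,0],[1,0.3,0.8,1.2,0,0,0],[1,0.8,2,1.8,0,0,0],[1,1.4,3.4,2,0,0,0],[1,2,4.8,2,0,0,0]]'|sed -n 2p
python3 -m jog '[[1,0.6,1.4,0,0,0,0],[1,1.2,2.8,0,0,0,-0.2],[1,1.8,4.2,0,0,0,-0.3],[1,2.3,5.6,0,0,0,-0.5],[1,2.5,6,0,0,0,-0.58]]'|sed -n 2p
python3 -m jog '[[1,0.5,1.2,0,0,0,0],[1,1,2.4,0,0,0,0],[1,1.4,3.4,0,0,0,0],[1,1.6,3.9,0,0,0,0],[1,1.6,3.9,0,0,0,0]]'|sed -n 2p
python3 -m jog '[[1,0,0,0,0,0,0],[1,0,0,0,0,0,0]]'>/dev/null; python3 d.py 571.6 403 30 -1
```

```text
ee_pos: [0.4689, 0.1553, 0.1091]
ee_pos: [0.5309, 0.3067, 0.107]
ee_pos: [0.5705, 0.4022, 0.1069]
t 41.0 pos [570.3 400.3 108. ] rot [-90.    0.   -1.1] open 41.5 F [-0.4  0.8 -1.5] -> units [ 0.05  0.11 -3.12] turn 0.01 q [ 35.  25.  21.  86.  -0. 126.]
```

```bash
python3 -m jog '[[1,0.05,0.11,-0.8,0,0,0],[1,0.05,0.11,-1.6,0,0,0],[1,0.05,0.11,-2.4,0,0,0],[1,0.05,0.11,-2.9,0,0,0],[1,0.05,0.11,-3.12,0,0,0]]'|sed -n 2,4p
python3 -m jog '[[1,0,0,-0.1,0,0,0],[1,0,0,-0.2,0,0,0],[1,0,0,-0.3,0,0,0],[1,0,0,-0.34,0,0,0],[1,0,0,-0.34,0,0,0]]'|sed -n 2,4p
python3 d.py 571.6 403 19 -1
```

```text
ee_pos: [0.5712, 0.4031, 0.0287]
tcp_rot: [-90.1, 0.1, -1.1]
wrist_force: [-0.0, 0.4, -0.8]
ee_pos: [0.5718, 0.4042, 0.0215]
tcp_rot: [-90.0, -0.0, -1.0]
wrist_force: [-0.4, 0.1, -0.6]
t 42.0 pos [571.8 404.2  21.5] rot [-90.  -0.  -1.] open 41.7 F [-0.4  0.1 -0.6] -> units [-0.01 -0.05 -0.1 ] turn 0.0 q [ 35.  26.  13.  77.   0. 126.]
```

```bash
python3 -m jog '[[1,0,-0.04,-0.03,0,0,0],[1,0,-0.04,-0.06,0,0,0],[1,0,-0.04,-0.09,0,0,0],[1,0,-0.04,-0.09,0,0,0]]'|sed -n 2,4p
python3 -m jog '[[1,0,0,-0.03,0,0,0],[1,0,0,-0.05,0,0,0],[1,0,0,-0.05,0,0,0]]'|sed -n 2,4p
```

```text
ee_pos: [0.5718, 0.4031, 0.0191]
tcp_rot: [-90.0, -0.0, -1.0]
wrist_force: [0.2, -1.3, 0.8]
ee_pos: [0.5718, 0.4031, 0.0191]
tcp_rot: [-90.0, -0.0, -1.0]
wrist_force: [-2.9, -2.3, 6.9]
```

```bash
python3 -m jog '[[1,0,0,0.04,0,0,0],[0.4,0,0,0.04,0,0,0],[0.36,0,0,0.04,0,0,0],[0.36,0,0,0.04,0,0,0],[0.36,0,0,0.04,0,0,0]]'|sed -n 2,5p
python3 -m jog '[[0.36,0,0,0.3,0,0,0],[0.36,0,0,1,0,0,0],[0.36,0,0,2,0,0,0],[0.2,0,0,3,0,0,0],[0,0,0,4,0,0,0]]'|sed -n 2p
python3 -m jog '[[0,-0.7,-2,0,0,0,0],[0,-1.4,-4,0,0,0,0],[0,-2,-6,0,0,0,0],[0,-3,-8,0,0,0,0],[0,-3.4,-9,0,0,0,0.8]]'|sed -n 2p
python3 -m jog '[[0,-0.3,-0.5,0,0,0,1],[0,-0.3,-0.5,0,0,0,1]]'|sed -n 2,3p
python3 casts.py
cat > tray.py <<'E'
# tray frame: casts (z 30+) vs battens, from both cameras
from h import *
for n in("top","side"):
    im,w=shoot(n); P=w.reshape(-1,3); P=P[(abs(P[:,0]-.535)<.12)&(abs(P[:,1]-.357)<.14)&(P[:,2]>.008)&(P[:,2]<.06)]
    t=rect(P[P[:,2]<.03]); print(n,"tray",t)
    H=P[P[:,2]>.026]
    for b,(x,y) in dict(nn=(498,310.2),fn=(570,309),nf=(499.6,404.2),ff=(571.6,403)).items():
        m=(abs(H[:,0]*1000-x)<34)&(abs(H[:,1]*1000-y)<45)
        if m.sum()>40: print("  bay",b,(x,y),m.sum(),rect(H[m]),"z",round(np.median(H[m][:,2])*1000))
E
python3 tray.py; python3 d.py 420.3 151.5 80 8
```

```text
ee_pos: [0.5717, 0.4031, 0.0186]
tcp_rot: [-90.0, 0.0, -1.0]
wrist_force: [-0.1, 0.2, 0.1]
opening: 0.0549
ee_pos: [0.5717, 0.4031, 0.1204]
ee_pos: [0.4855, 0.1761, 0.1195]
ee_pos: [0.4788, 0.1641, 0.12]
tcp_rot: [-90.0, -0.1, 7.9]
top cast_nose 0.74 [314. 245.] 227 (array([424.3, 136.6]), array([41.4, 35.4]), 10.1) z97 37
top cast_eye 0.73 [285. 135.] 246 (array([534.8, 413.9]), array([148.2,  80.5]), -0.4) z97 22
top cast_ear 0.71 [258. 137.] 243 (array([571.9, 417.4]), array([41.1, 40. ]), -2.4) z97 47
side cast_nose 0.74 [244. 225.] 328 (array([419.8, 149.6]), array([67.3, 42.5]), -80.2) z97 36
side cast_eye 0.87 [198. 297.] 252 (array([674.1, 214. ]), array([72.7, 42.4]), 52.2) z97 35
top tray (array([584.6, 373.8]), array([300.6, 155.9]), -38.8)
  bay ff (571.6, 403) 213 (array([571.8, 420. ]), array([41.2, 37.7]), -1.2) z 39
side tray (array([555.7, 339.3]), array([235.2, 198.5]), 88.5)
t 45.0 pos [479.2 165.8 118.6] rot [-90.   0.   8.] open 85.1 F [-0.5 -0.1  0.1] -> units [-2.36 -0.57 -1.54] turn 0.0 q [ 19.  -2.  -9.  83.   0. 101.]
```

```bash
python3 -m jog '[[0,-1,-0.3,-0.5,0,0,0],[0,-2,-0.59,-1.2,0,0,0.14],[0,-2.36,-0.59,-2.2,0,0,0.14],[0,-2.36,-0.59,-2.8,0,0,0.14],[0,-2.36,-0.59,-2.8,0,0,0.14]]'|sed -n 2p
python3 -m jog '[[0,0,0,0,0,0,0],[0,0,0,0,0,0,0]]'>/dev/null; python3 d.py 420.3 151.3 8 8.7
```

```text
ee_pos: [0.4189, 0.1505, 0.047]
t 45.7 pos [421.  151.1  49.9] rot [-90.   -0.1   8.7] open 85.5 F [ 0.1  0.3 -0.7] -> units [-0.03  0.01 -1.68] turn 0.01 q [ 20.  -9. -23.  75.   0. 101.]
```

```bash
python3 -m jog '[[0,-0.03,0,-0.8,0,0,0],[0,-0.03,0,-1.4,0,0,0],[0,-0.03,0,-1.68,0,0,0],[0,-0.03,0,-1.68,0,0,0]]'|sed -n 2,4p
python3 -m jog '[[1,0,0,0,0,0,0],[1,0,0,0,0,0,0],[1,0,0,0,0,0,0],[1,0,0,0,0,0,0],[1,0,0,0,0,0,0]]' 30
python3 -m jog '[[1,0,0,0,0,0,0],[1,0,0,0.2,0,0,0],[1,0,0,0.6,0,0,0],[1,0,0,1.4,0,0,0],[1,0,0,2.4,0,0,0]]'|sed -n 2,5p
python3 d.py 498 310.2 80 -1
```

```text
ee_pos: [0.4194, 0.1508, 0.0066]
tcp_rot: [-90.0, 0.0, 8.7]
wrist_force: [0.5, -0.6, 0.6]
time: 46.6
ee_pos: [0.4201, 0.1511, 0.0077]
tcp_rot: [-90.0, -0.1, 8.7]
wrist_force: [-0.5, -0.8, 6.3]
opening: 0.0414
ee_pos: [0.4188, 0.1506, 0.0673]
tcp_rot: [-90.0, 0.1, 8.7]
wrist_force: [0.8, -0.5, -0.5]
opening: 0.0409
t 47.1 pos [418.8 150.6  67.3] rot [-90.    0.1   8.7] open 40.9 F [ 0.8 -0.5 -0.5] -> units [3.17 6.38 0.51] turn -1.94 q [ 20.  -9. -22.  78.   0. 101.]
```

```bash
python3 -m jog '[[1,0.4,0.8,0.5,0,0,-0.3],[1,1.2,2.4,0.5,0,0,-0.8],[1,2,4,0.5,0,0,-1.3],[1,2.7,5.4,0.5,0,0,-1.7],[1,3.17,6.38,0.5,0,0,-1.94]]'|sed -n 2p
python3 -m jog '[[1,0,0,0,0,0,0],[1,0,0,-0.4,0,0,0],[1,0,0,-1,0,0,0],[1,0,0,-1.6,0,0,0],[1,0,0,-1.8,0,0,0]]'|sed -n 2p
python3 -m jog '[[1,0,0,0,0,0,0],[1,0,0,0,0,0,0]]'>/dev/null; python3 d.py 498 310.2 19 -1
```

```text
ee_pos: [0.4995, 0.3126, 0.0795]
ee_pos: [0.4975, 0.3089, 0.0316]
t 48.3 pos [498.8 310.2  34.6] rot [-90.  -0.  -1.] open 41.4 F [ 0.5 -0.3 -1.1] -> units [-0.03  0.   -0.62] turn 0.01 q [ 32.  11.  -5.  74.   0. 123.]
```

```bash
python3 -m jog '[[1,-0.03,0,-0.15,0,0,0],[1,-0.03,0,-0.3,0,0,0],[1,-0.03,0,-0.45,0,0,0],[1,-0.03,0,-0.54,0,0,0],[1,-0.03,0,-0.54,0,0,0]]'|sed -n 2,4p
python3 -m jog '[[1,0,0,-0.03,0,0,0],[1,0,0,-0.06,0,0,0],[1,0,0,-0.09,0,0,0],[1,0,0,-0.12,0,0,0],[1,0,0,-0.12,0,0,0]]'|sed -n 2,4p
```

```text
ee_pos: [0.4977, 0.3102, 0.0203]
tcp_rot: [-90.0, 0.0, -1.0]
wrist_force: [0.4, 0.1, -1.4]
ee_pos: [0.498, 0.3104, 0.0178]
tcp_rot: [-90.0, -0.0, -1.0]
wrist_force: [-0.5, 0.3, -0.6]
```

```bash
python3 -m jog '[[1,0,0,-0.03,0,0,0],[1,0,0,-0.05,0,0,0],[1,0,0,-0.05,0,0,0]]'|sed -n 2,4p
python3 -m jog '[[1,0,0,-0.02,0,0,0],[1,0,0,-0.02,0,0,0]]'|sed -n 2,4p
```

```text
ee_pos: [0.498, 0.3104, 0.0177]
tcp_rot: [-90.0, -0.0, -1.0]
wrist_force: [-4.0, -2.3, 7.9]
ee_pos: [0.4981, 0.3104, 0.0177]
tcp_rot: [-90.0, -0.0, -1.0]
wrist_force: [-4.8, -3.5, 11.0]
```

```bash
python3 -m jog '[[1,0,0,0.05,0,0,0],[0.4,0,0,0.05,0,0,0],[0.36,0,0,0.05,0,0,0],[0.36,0,0,0.05,0,0,0],[0.36,0,0,0.05,0,0,0]]'|sed -n 2,5p
python3 -m jog '[[0.36,0,0,0.3,0,0,0],[0.36,0,0,1,0,0,0],[0.36,0,0,2,0,0,0],[0.2,0,0,3,0,0,0],[0,0,0,4,0,0,0]]'|sed -n 2p
python3 -m jog '[[0,1,-0.6,0,0,0,-1.5],[0,2.5,-1.5,0,0,0,-3],[0,4,-2.4,0,0,0,-4.6],[0,5.8,-3.2,0,0,0,-6.2],[0,7.1,-3.85,0,0,0,-7.34]]'|sed -n 2p
python3 -m jog '[[0,0,0,0,0,0,0],[0,0,0,0,0,0,0]]'>/dev/null; python3 casts.py; python3 tray.py; python3 d.py 675 214.5 60 -37.7
```

```text
ee_pos: [0.4979, 0.3104, 0.0171]
tcp_rot: [-90.0, 0.0, -1.0]
wrist_force: [0.2, 1.2, -0.1]
opening: 0.0546
ee_pos: [0.498, 0.3103, 0.1188]
ee_pos: [0.6776, 0.2126, 0.1177]
top cast_eye 0.67 [213. 226.] 135 (array([677.7, 193.4]), array([50.8, 24.4]), 22.1) z97 34
top cast_ear 0.97 [257. 142.] 465 (array([571.5, 403.6]), array([68.1, 41. ]), 89.3) z97 46
side cast_nose 0.54 [196. 229.] 297 (array([497.5, 308.2]), array([67.7, 42.5]), 87.9) z97 45
side cast_eye 0.79 [199. 296.] 229 (array([672.2, 211. ]), array([69.3, 41.3]), 51.7) z97 33
side cast_ear 0.59 [169. 240.] 281 (array([571.2, 402.3]), array([71.6, 42.6]), 87.9) z97 43
side cast_lips 0.36 [251. 305.] 796 (array([585.5,  22.6]), array([157.7, 105.9]), -9.2) z97 59
top tray (array([541.2, 414.7]), array([186.8, 108.6]), 11.4)
  bay ff (571.6, 403) 442 (array([571.6, 403.4]), array([69.8, 41.4]), 87.5) z 38
side tray (array([555.1, 338.8]), array([236.3, 198.9]), 88.2)
  bay nn (498, 310.2) 252 (array([497.5, 310.4]), array([72.5, 42. ]), 88.9) z 35
  bay ff (571.6, 403) 229 (array([572.2, 403.3]), array([77.1, 43.6]), 87.0) z 37
t 52.1 pos [675.4 214.2 117.4] rot [-90.   -0.  -37.7] open 85.5 F [-0.1  0.3  1. ] -> units [-0.02  0.01 -2.3 ] turn 0.0 q [ 18.  27.  24.  87.  -0. 145.]
```

```bash
python3 -m jog '[[0,0,0,-1,0,0,0],[0,0,0,-2,0,0,0],[0,0,0,-2.8,0,0,0],[0,0,0,-2.8,0,0,0],[0,0,0,-2.8,0,0,0]]'|sed -n 2p
python3 d.py 675 214.5 8 -37.6
python3 -m jog '[[0,0,0,-0.6,0,0,0],[0,0,0,-1.2,0,0,0],[0,0,0,-1.55,0,0,0],[0,0,0,-1.55,0,0,0]]'|sed -n 2,4p
```

```text
ee_pos: [0.6754, 0.2141, 0.0477]
t 52.6 pos [675.4 214.1  47.7] rot [-90.    0.  -37.7] open 85.8 F [-0.2  0.4  0. ] -> units [-0.02  0.02 -1.59] turn 0.02 q [ 18.  27.  17.  80.   0. 145.]
ee_pos: [0.6744, 0.2137, 0.0062]
tcp_rot: [-90.2, 0.1, -37.7]
wrist_force: [0.7, 0.5, 0.8]
```

```bash
python3 -m jog '[[1,0,0,0,0,0,0],[1,0,0,0,0,0,0],[1,0,0,0,0,0,0],[1,0,0,0,0,0,0],[1,0,0,0,0,0,0]]' 30
python3 -m jog '[[1,0,0,0,0,0,0],[1,0,0,0.2,0,0,0],[1,0,0,0.6,0,0,0],[1,0,0,1.4,0,0,0],[1,0,0,2.4,0,0,0]]'|sed -n 2,5p
python3 d.py 570 309 80 -1
```

```text
time: 53.5
ee_pos: [0.6759, 0.2143, 0.0094]
tcp_rot: [-89.9, -0.0, -37.7]
wrist_force: [0.2, 0.3, 4.7]
opening: 0.0411
ee_pos: [0.6748, 0.2138, 0.0684]
tcp_rot: [-90.1, 0.1, -37.7]
wrist_force: [0.4, -0.3, -0.5]
opening: 0.041
t 54.0 pos [674.8 213.8  68.4] rot [-90.1   0.1 -37.7] open 41.0 F [ 0.4 -0.3 -0.5] -> units [-4.19  3.81  0.46] turn 7.34 q [ 18.  27.  19.  82.  -0. 145.]
```

```bash
python3 -m jog '[[1,-0.5,0.4,0.5,0,0,1],[1,-1.4,1.3,1,0,0,2.6],[1,-2.5,2.2,1,0,0,4.2],[1,-3.5,3.1,1,0,0,5.8],[1,-4.19,3.81,1,0,0,7.34]]'|sed -n 2p
python3 -m jog '[[1,0,0,0,0,0,0],[1,0,0,-0.4,0,0,0],[1,0,0,-1,0,0,0],[1,0,0,-1.6,0,0,0],[1,0,0,-2,0,0,0]]'|sed -n 2p
python3 -m jog '[[1,0,0,0,0,0,0],[1,0,0,0,0,0,0]]'>/dev/null; python3 d.py 570 309 20 -1
```

```text
ee_pos: [0.5692, 0.3104, 0.0944]
ee_pos: [0.5704, 0.3082, 0.0406]
t 55.2 pos [570.8 309.   43.2] rot [-90.    0.   -1.1] open 41.5 F [ 0.4 -0.6 -1.5] -> units [-0.03 -0.   -0.93] turn 0.01 q [ 28.  19.   6.  77.   0. 119.]
```

```bash
python3 -m jog '[[1,-0.02,0,-0.2,0,0,0],[1,-0.02,0,-0.4,0,0,0],[1,-0.02,0,-0.6,0,0,0],[1,-0.02,0,-0.75,0,0,0],[1,-0.02,0,-0.8,0,0,0]]'|sed -n 2,4p
python3 -m jog '[[1,0,0,-0.04,0,0,0],[1,0,0,-0.08,0,0,0],[1,0,0,-0.1,0,0,0],[1,0,0,-0.1,0,0,0]]'|sed -n 2,4p
python3 -m jog '[[1,0,0,-0.03,0,0,0],[1,0,0,-0.06,0,0,0],[1,0,0,-0.06,0,0,0]]'|sed -n 2,4p
```

```text
ee_pos: [0.5699, 0.3092, 0.0229]
tcp_rot: [-90.0, 0.0, -1.0]
wrist_force: [0.0, 0.2, -2.0]
ee_pos: [0.5703, 0.3094, 0.0211]
tcp_rot: [-90.0, -0.0, -1.0]
wrist_force: [0.8, 0.4, -0.8]
ee_pos: [0.5702, 0.3094, 0.0195]
tcp_rot: [-90.0, 0.0, -1.0]
wrist_force: [-0.4, -0.2, -1.9]
```

```bash
python3 -m jog '[[1,0,0,-0.03,0,0,0],[1,0,0,-0.05,0,0,0],[1,0,0,-0.05,0,0,0]]'|sed -n 2,4p
python3 -m jog '[[1,0,0,-0.02,0,0,0],[1,0,0,-0.02,0,0,0]]'|sed -n 2,4p
```

```text
ee_pos: [0.5703, 0.3094, 0.0194]
tcp_rot: [-90.0, -0.0, -1.0]
wrist_force: [-2.7, -1.6, 6.5]
ee_pos: [0.5703, 0.3094, 0.0194]
tcp_rot: [-90.0, -0.0, -1.0]
wrist_force: [-4.7, -2.3, 9.2]
```

Seated. Release, retreat clear to the right, and check everything.

```bash
python3 -m jog '[[1,0,0,0.05,0,0,0],[0.4,0,0,0.05,0,0,0],[0.36,0,0,0.05,0,0,0],[0.36,0,0,0.05,0,0,0],[0.36,0,0,0.05,0,0,0]]'|sed -n 2,5p
python3 -m jog '[[0.36,0,0,0.3,0,0,0],[0.36,0,0,1,0,0,0],[0.36,0,0,2,0,0,0],[0.2,0,0,3.5,0,0,0],[0,0,0,5,0,0,0]]'|sed -n 2p
python3 -m jog '[[0,-1,-2,1,0,0,0],[0,-2.5,-4,2,0,0,0],[0,-4,-6,3,0,0,0],[0,-5,-8,3,0,0,0],[0,-6,-9.5,3,0,0,0]]'|sed -n 2p
python3 -m jog '[[0,-0.5,-2,0,0,0,0],[0,-0.5,-4,0,0,0,0],[0,-0.5,-6,0,0,0,0],[0,-0.5,-8,0,0,0,0],[0,-0.5,-9.5,0,0,0,0]]'|sed -n 2p
python3 -m jog '[[0,0,-2,0,0,0,0],[0,0,-3,0,0,0,0],[0,0,-3,0,0,0,0]]'|sed -n 2p
python3 look.py; python3 casts.py; python3 tray.py
python3 - <<'E'
import cv2,numpy as np
a=cv2.imread('pics/l_top.png')[130:340,110:390];b=cv2.imread('pics/l_side.png')[120:330,180:460]
cv2.imwrite('pics/fin.png',np.vstack([cv2.resize(a,(400,300)),cv2.resize(b,(400,300))]))
E
```

```text
ee_pos: [0.5702, 0.3093, 0.0188]
tcp_rot: [-90.0, 0.0, -1.0]
wrist_force: [-1.3, 0.2, 0.5]
opening: 0.0551
ee_pos: [0.5699, 0.3092, 0.1456]
ee_pos: [0.4427, 0.1079, 0.2167]
ee_pos: [0.4306, -0.1309, 0.216]
ee_pos: [0.4307, -0.2062, 0.2153]
top x-profile(x,zmed,ymin,ymax): [(-62, 99, -31, 32), (-54, 99, -30, 38), (-46, 99, -29, 34), (-38, 98, -28, 37), (-30, 101, -33, 36), (-22, 128, -33, 36), (-14, 129, -32, 37), (-6, 129, -33, 36), (2, 129, -32, 37), (10, 130, -33, 36), (18, 128, -33, 36), (26, 129, -32, 37), (34, 99, -31, 36), (42, 100, -30, 38), (50, 100, -29, 37), (58, 98, -28, 37)]
  z 60 32 65.7 (array([592.5,  24.7]), array([107.1,  72.3]), -8.1)
  z 90 418 97.9 (array([590.9,  23.6]), array([120.6,  67. ]), -8.2)
  z 100 394 101.9 (array([590. ,  23.5]), array([119.2,  66.4]), -8.7)
  z 120 98 128.5 (array([589.9,   9.7]), array([60.5, 38.7]), -8.2)
  z 130 321 132.9 (array([589.6,   9.9]), array([58.9, 38.9]), -7.4)
side x-profile(x,zmed,ymin,ymax): [(-6, 125, -34, -14), (2, 128, -34, 5), (10, 130, -32, 6), (18, 130, -32, 3), (26, 129, -31, 5), (34, 97, -32, -4), (42, 97, -3
[... 663 characters left out ...]
cast_nose 0.81 [199. 228.] 311 (array([497.4, 310.7]), array([71.1, 43.1]), 89.4) z97 44
top tray (array([547. , 367.5]), array([266.6, 194.9]), -86.1)
  bay nn (498, 310.2) 447 (array([499.9, 311.2]), array([66. , 40.6]), 89.2) z 38
  bay fn (570, 309) 479 (array([571.6, 310.8]), array([68.7, 44. ]), 89.4) z 38
  bay ff (571.6, 403) 485 (array([581.1, 392.3]), array([68.1, 43.3]), 89.2) z 38
side tray (array([513.6, 356.1]), array([204.6, 113.3]), 88.7)
  bay nn (498, 310.2) 253 (array([497.5, 308.8]), array([70.1, 42.9]), 88.9) z 35
  bay fn (570, 309) 86 (array([558.7, 308.4]), array([69.1, 21. ]), 89.0) z 35
  bay ff (571.6, 403) 73 (array([565.2, 393.4]), array([68. , 13.7]), 85.4) z 36
```

View pics/fin.png

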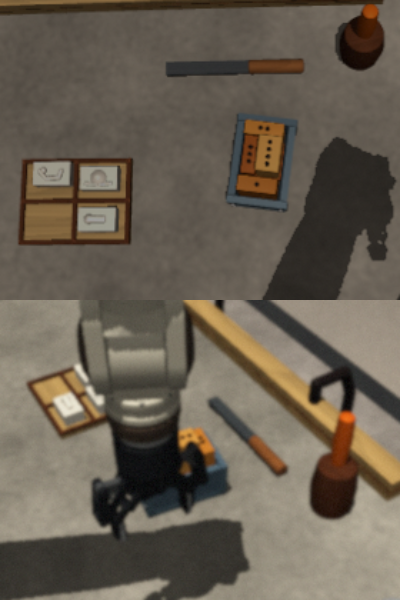

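The nest is good, and the rasp and mallet haven't moved. But the ear cast (top-left, px (52,173) in the crop) has been knocked about 10 mm off in both directions, so I'll set it back in the middle.

```bash
python3 -m jog '[[0,0.4,1.8,0,0,0,0],[0,0.8,3.4,0,0,0,0],[0,1.2,5,0,0,0,0],[0,1.6,6.6,0,0,0,0],[0,2,8,0,0,0,0]]'|sed -n 2p
python3 -m jog '[[0,0.4,1.8,0,0,0,0],[0,0.8,3.4,0,0,0,0],[0,1.2,5,0,0,0,0],[0,1.6,6.6,0,0,0,0],[0,2,8,0,0,0,0]]'|sed -n 2p
python3 -m jog '[[0,0.4,1.8,0,0,0,0],[0,0.8,3.4,-1,0,0,0],[0,1.2,5,-2,0,0,0],[0,1.6,6.6,-4,0,0,0],[0,2,7.9,-5,0,0,0]]'|sed -n 2p
python3 -m jog '[[0,0,0,0,0,0,0],[0,0,0,0,0,0,0]]'>/dev/null
python3 - <<'E'
from h import *
im,w=shoot("side")
r=bot.regions_of("side","cast_ear")[0];P=w[r['pixels']];P=P[(P[:,2]>.02)&(P[:,2]<.06)];print(r['conf'],rect(P))
E
python3 d.py 581 391.7 50 -0.8
```

```text
ee_pos: [0.4813, -0.0016, 0.2152]
ee_pos: [0.5313, 0.1986, 0.215]
ee_pos: [0.5796, 0.3903, 0.0925]
0.77 (array([580.2, 391.1]), array([71.1, 42.1]), 86.5)
t 61.7 pos [580.1 388.8  95.7] rot [-90.   -0.1  -1. ] open 85.3 F [0.5 0.1 0.4] -> units [ 0.04  0.12 -1.83] turn 0.05 q [ 34.  25.  19.  84.  -0. 125.]
```

```bash
python3 -m jog '[[0,0.04,0.12,-0.8,0,0,0],[0,0.04,0.12,-1.6,0,0,0],[0,0.04,0.12,-2.4,0,0,0],[0,0.04,0.12,-2.9,0,0,0],[0,0.04,0.12,-3.02,0,0,0]]'|sed -n 2,4p
python3 -m jog '[[1,0,0,0,0,0,0],[1,0,0,0,0,0,0],[1,0,0,0,0,0,0],[1,0,0,0,0,0,0],[1,0,0,0,0,0,0]]' 30
python3 -m jog '[[1,0,0,0.1,0,0,0],[1,0,0,0.3,0,0,0],[1,0,0,0.6,0,0,0],[1,0,0,0.6,0,0,0],[1,0,0,0.6,0,0,0]]'|sed -n 2,5p
python3 d.py 571.8 403.1 34 -1
```

```text
ee_pos: [0.5807, 0.3913, 0.0189]
tcp_rot: [-90.0, 0.0, -1.1]
wrist_force: [0.2, -0.1, 0.6]
time: 62.7
ee_pos: [0.5807, 0.3925, 0.0203]
tcp_rot: [-89.9, -0.0, -1.0]
wrist_force: [-4.3, -1.0, 6.9]
opening: 0.0415
ee_pos: [0.581, 0.3922, 0.0343]
tcp_rot: [-90.0, -0.0, -1.0]
wrist_force: [-0.0, 0.9, -1.0]
opening: 0.0412
t 63.2 pos [581.  392.2  34.3] rot [-90.  -0.  -1.] open 41.2 F [-0.   0.9 -1. ] -> units [-0.37  0.43 -0.01] turn 0.01 q [ 34.  26.  14.  78.  -0. 125.]
```

```bash
python3 -m jog '[[1,-0.15,0.2,0,0,0,0],[1,-0.37,0.44,0,0,0,0],[1,-0.37,0.44,-0.15,0,0,0],[1,-0.37,0.44,-0.3,0,0,0],[1,-0.37,0.44,-0.45,0,0,0]]'|sed -n 2,4p
python3 -m jog '[[1,0,0,-0.03,0,0,0],[1,0,0,-0.06,0,0,0],[1,0,0,-0.1,0,0,0],[1,0,0,-0.1,0,0,0]]'|sed -n 2,4p
```

```text
ee_pos: [0.5713, 0.4031, 0.022]
tcp_rot: [-90.0, 0.0, -1.0]
wrist_force: [-0.1, -0.3, -0.3]
ee_pos: [0.5716, 0.4031, 0.0203]
tcp_rot: [-90.0, -0.0, -1.0]
wrist_force: [0.6, -0.3, -1.0]
```

```bash
python3 -m jog '[[1,0,0,-0.03,0,0,0],[1,0,0,-0.05,0,0,0],[1,0,0,-0.05,0,0,0]]'|sed -n 2,4p
python3 -m jog '[[1,0,0,-0.03,0,0,0],[1,0,0,-0.03,0,0,0]]'|sed -n 2,4p
```

```text
ee_pos: [0.5716, 0.4031, 0.0202]
tcp_rot: [-90.0, -0.1, -1.0]
wrist_force: [-3.7, -2.9, 7.8]
ee_pos: [0.5716, 0.4031, 0.0202]
tcp_rot: [-90.0, -0.1, -1.0]
wrist_force: [-4.3, -2.9, 11.6]
```

```bash
python3 -m jog '[[1,0,0,0.06,0,0,0],[0.4,0,0,0.06,0,0,0],[0.36,0,0,0.06,0,0,0],[0.36,0,0,0.06,0,0,0],[0.36,0,0,0.06,0,0,0]]'|sed -n 2,5p
python3 -m jog '[[0.36,0,0,0.3,0,0,0],[0.36,0,0,1,0,0,0],[0.36,0,0,2,0,0,0],[0.2,0,0,3.5,0,0,0],[0,0,0,5,0,0,0]]'|sed -n 2p
python3 -m jog '[[0,-1.5,-1.5,1,0,0,0],[0,-3,-3,2,0,0,0],[0,-4.5,-4.5,3,0,0,0],[0,-6,-6,3,0,0,0],[0,-7,-7,3,0,0,0]]'|sed -n 2p
python3 -m jog '[[0,-0.5,-2,0,0,0,0],[0,-1,-4,0,0,0,0],[0,-1.5,-6,0,0,0,0],[0,-2,-7.5,0,0,0,0],[0,-2,-7.5,0,0,0,0]]'|sed -n 2p
python3 look.py|grep -A6 top; python3 casts.py; python3 tray.py
python3 - <<'E'
import cv2,numpy as np
a=cv2.imread('pics/l_top.png')[100:340,110:510];b=cv2.imread('pics/l_side.png')[120:400,160:500]
cv2.imwrite('pics/fin2.png',np.vstack([cv2.resize(a,(500,300)),cv2.resize(b,(364,300)) if 0 else cv2.copyMakeBorder(cv2.resize(b,(364,300)),0,0,0,136,0)]))
E
```

```text
ee_pos: [0.5714, 0.4031, 0.0193]
tcp_rot: [-90.0, 0.0, -1.0]
wrist_force: [0.0, -0.5, 0.6]
opening: 0.0546
ee_pos: [0.5712, 0.4029, 0.1461]
ee_pos: [0.4041, 0.2359, 0.2204]
ee_pos: [0.354, 0.0459, 0.2202]
top x-profile(x,zmed,ymin,ymax): [(-62, 99, -31, 32), (-54, 99, -30, 37), (-46, 99, -29, 34), (-38, 99, -28, 38), (-30, 100, -34, 37), (-22, 129, -33, 36), (-14, 130, -32, 37), (-6, 129, -33, 36), (2, 130, -33, 37), (10, 129, -33, 36), (18, 128, -33, 36), (26, 129, -32, 30), (34, 99, -31, 36), (42, 99, -30, 38), (50, 99, -29, 37), (58, 99, -28, 37)]
  z 60 35 65.5 (array([591.1,  25. ]), array([109.5,  72.3]), -7.7)
  z 90 436 98.0 (array([590.6,  23.8]), array([119.6,  66.7]), -8.2)
  z 100 359 101.9 (array([589.8,  23.6]), array([119.5,  66. ]), -8.6)
  z 120 104 128.5 (array([590.4,   9.8]), array([59.7, 39.1]), -8.1)
  z 130 314 132.6 (array([589.6,   9.7]), array([59.2, 38.3]), -8.1)
side x-profile(x,zmed,ymin,ymax): [(-62, 90, -33, 30), (-54, 97, -32, 33), (-46, 97, -32, 34), (-38, 95, -31, 33), (-30, 100, -34, 29), (-22, 116, -35, 4), (-14, 118, -34, 3), (-6, 118, -33, 4), (2
[... 619 characters left out ...]
st_ear 0.58 [170. 239.] 277 (array([570.1, 391. ]), array([100.5,  42.2]), 86.3) z97 44
top tray (array([540.1, 367.1]), array([225.1, 203.2]), 89.0)
  bay nn (498, 310.2) 445 (array([499.7, 311. ]), array([65.4, 40.3]), 88.9) z 39
  bay fn (570, 309) 482 (array([571.3, 309.9]), array([68.6, 43.5]), 88.6) z 38
  bay ff (571.6, 403) 459 (array([571.8, 403.6]), array([68.8, 41.3]), 88.2) z 38
side tray (array([533.3, 356.3]), array([205.9, 152.2]), 88.5)
  bay nn (498, 310.2) 191 (array([498.3, 307.3]), array([67.6, 41.3]), 87.9) z 35
  bay fn (570, 309) 245 (array([569.4, 308.1]), array([73.3, 43.1]), 89.8) z 36
  bay ff (571.6, 403) 234 (array([571.6, 402.7]), array([74.9, 42.2]), 88.4) z 37
```

View pics/fin2.png

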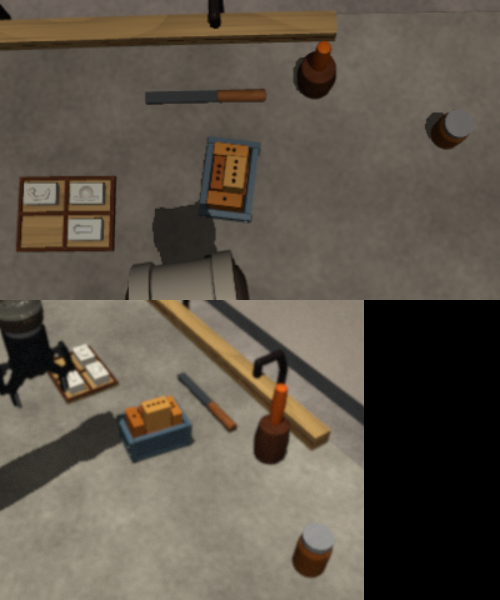

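All casts are centred in their bays (top row of the crop at px (41,193) and (86,193), nose at (85,229)). The nest is level, and the bystanders are in place.

```bash
python3 -c "
from workcell import bot
print(bot.job_done(), bot.get_obs()['time'])"
```

```text
the job is handed in; nothing more can be done
the job is handed in; nothing more can be done
```

The job is done and handed in. All four mould pieces are nested in the case, and all three casts present are face up on the drying tray.

- **Mould pieces:** I packed them in dot order (elbow, bracket, cheek, plug), lowering each until it just touched. In the last look the elbow and bracket uprights were both level at about 99–100 mm, and the plug's top stood at about 131 mm (132 expected).
- **Casts:** The ear, eye and nose each have their own bay; the lips cast wasn't there. The ear was knocked about 10 mm off after I had placed it, so I picked it up again and set it back in the middle. At the last check all three were within about 1–2 mm of centre, and square to 1–2°. The side camera put the nose about 3 mm off along y, with the arm partly hiding it.
- **Limits:** The time was about 66 s, and the highest wrist force I read was about 33 N. The mallet, rasp and jar look unmoved in the last picture.
- **Disagreements:** The two cameras differed by 1–3 mm. A few label readings were plainly wrong, such as the case seen as the eye cast, so I ignored them.

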